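# Clear and reload the drum sander

## Task

Get the little drum sander ready for its next batch and start it: move every round-ended finished drawer pull from the catch tray into the grey tote, and load every square-ended blank from the bench onto the sloped feed shelf, one per lane, letting it go on the upper part of the shelf so that it slides lengthwise, flat on the bed, down under the guard bars until it rests against the end stop. When all of that is done, press the white start button fully down and let it come back up. Leave the other things on the bench where they are.

Things in the scene. Friction and masses are not known exactly. Their poses are not given: they have to be found in the camera images.
- slide_bed: Feed shelf's bed: slick grey plate 174 x 240 mm, tilted 25 deg, three lanes. Origin: on the sliding surface, middle of the end stop's face at the low end, 42 mm above the bench. x runs level across the lanes (centres x = -52, 0, +52 mm); y points straight DOWNHILL into the stop (upper end y = -240 mm); z is the surface's outward normal. A blank at the stop has its centre at y = -30, z = 14 mm.
- lane_mid (a point): Point on the sliding surface in the middle lane, 170 mm uphill of the stop: a good place for a blank's centre when let go (a freed blank slides down by itself). Axes as slide_bed. Lanes are 46 mm wide inside; the rails beside them are 6 mm thick and 8 mm high here, but 24 mm high over the last 100 mm before the stop.
- guard (a point): Middle of the upper one of two level round steel guard bars (8 mm thick) that cross the bed 55 mm above its surface, 90 mm and 30 mm uphill of the stop; parts cannot be set down by hand below the upper bar, but slide under both. Axes as slide_bed.
- catch_tray: Shallow open sheet-metal catch tray, 200 mm (x) by 220 mm (y) outside, walls 5 mm thick and 12 mm high in all, floor 5 mm thick. Origin: centre of its underside, on the bench. Fixed. A small steel apron, which does not matter, rises at its far side.
- tote: Open grey plastic tote with black rim grips, 200 mm (x) by 220 mm (y) by 60 mm high outside, walls and floor 6 mm thick. Origin: centre of its underside, on the bench. Fixed.
- start_top (a point): Centre of the top face of the white round start button (36 mm across) that stands in a black housing on a grey box (80 x 70 x 50 mm). Pressed straight down; fully down is 7 mm and takes about 5 N; it springs back by itself.
- start (a joint): Travel of the start button in m: 0 released, 0.007 fully down.
- pull1_c (a point): Centre (half-way up) of a finished drawer pull: light wood, 60 mm long (its x axis), 30 mm wide (y), 28 mm high (z), with both ends fully ROUNDED (half circles in plan), two small dark screw holes on top; about 34 g. Three or four of them lie flat in the catch tray; absent ones give None.
- pull2_c (a point): Centre (half-way up) of a finished drawer pull: light wood, 60 mm long (its x axis), 30 mm wide (y), 28 mm high (z), with both ends fully ROUNDED (half circles in plan), two small dark screw holes on top; about 34 g. Three or four of them lie flat in the catch tray; absent ones give None.
- pull3_c (a point): Centre (half-way up) of a finished drawer pull: light wood, 60 mm long (its x axis), 30 mm wide (y), 28 mm high (z), with both ends fully ROUNDED (half circles in plan), two small dark screw holes on top; about 34 g. Three or four of them lie flat in the catch tray; absent ones give None.
- pull4_c (a point): Centre (half-way up) of a finished drawer pull: light wood, 60 mm long (its x axis), 30 mm wide (y), 28 mm high (z), with both ends fully ROUNDED (half circles in plan), two small dark screw holes on top; about 34 g. Three or four of them lie flat in the catch tray; absent ones give None.
- blank1_c (a point): Centre (half-way up) of a raw blank: light wood block with SQUARE ends, 60 mm long (its x axis), 30 mm wide (y), 28 mm high (z); about 36 g. Two or three of them lie flat on the bench on the robot's side of the catch tray; absent ones give None.
- blank2_c (a point): Centre (half-way up) of a raw blank: light wood block with SQUARE ends, 60 mm long (its x axis), 30 mm wide (y), 28 mm high (z); about 36 g. Two or three of them lie flat on the bench on the robot's side of the catch tray; absent ones give None.
- blank3_c (a point): Centre (half-way up) of a raw blank: light wood block with SQUARE ends, 60 mm long (its x axis), 30 mm wide (y), 28 mm high (z); about 36 g. Two or three of them lie flat on the bench on the robot's side of the catch tray; absent ones give None.
- tape_roll: Bystander, to be left alone: roll of tape lying flat, 92 mm across, 24 mm high; origin at its underside.
- bark_ring: Bystander, to be left alone: ring of birch bark, 90 mm across, 55 mm high; origin at its underside.
- glue_jar: Bystander, to be left alone: white jar with black cap, 52 mm across, 70 mm high; origin at its underside.
- spool: Bystander, to be left alone: small plain aluminium cylinder, 32 mm across, 35 mm high; origin at its underside.
Mind the look-alikes: they are no part of the job. Leave any green, pink or turquoise look-alike of the part that bears pull3_c alone.

How it is judged (in metres and radians):
On the way, in this order (a step that is already met when the one before it is completed fails the run):
1. all finished pulls are in the tote and all blanks rest against the end stop of the feed shelf (x of pull1_c in the frame of tote between -0.095 and 0.095 m and y of pull1_c in the frame of tote between -0.105 and 0.105 m and z of pull1_c in the frame of tote between 0 and 0.055 m and x of pull2_c in the frame of tote between -0.095 and 0.095 m and y of pull2_c in the frame of tote between -0.105 and 0.105 m and z of pull2_c in the frame of tote between 0 and 0.055 m and x of pull3_c in the frame of tote between -0.095 and 0.095 m and y of pull3_c in the frame of tote between -0.105 and 0.105 m and z of pull3_c in the frame of tote between 0 and 0.055 m and x of pull4_c in the frame of tote between -0.095 and 0.095 m and y of pull4_c in the frame of tote between -0.105 and 0.105 m and z of pull4_c in the frame of tote between 0 and 0.055 m and y of blank1_c in the frame of slide_bed between -0.037 and -0.022 m and x of blank1_c in the frame of slide_bed between -0.075 and 0.075 m and z of blank1_c in the frame of slide_bed between 0.006 and 0.02 m and y of blank2_c in the frame of slide_bed between -0.037 and -0.022 m and x of blank2_c in the frame of slide_bed between -0.075 and 0.075 m and z of blank2_c in the frame of slide_bed between 0.006 and 0.02 m and y of blank3_c in the frame of slide_bed between -0.037 and -0.022 m and x of blank3_c in the frame of slide_bed between -0.075 and 0.075 m and z of blank3_c in the frame of slide_bed between 0.006 and 0.02 m and linear speed of each of pull1, pull2, pull3, pull4, blank1, blank2, blank3 below 0.03 m/s), for 0.3 s.
2. the start button is pressed fully down (value of joint start above 0.0055 m), for 0.1 s.
3. the start button is let up again (value of joint start below 0.0015 m), for 0.2 s.
At the end, for the whole second after the job is handed in: Every pull is inside the tote, below its rim; every blank lies flat in a lane of the feed shelf against the end stop (centre 22 to 37 mm from it, 6 to 20 mm above the bed); all at rest; the start button was pressed over 5.5 of 7 mm after that and is up again (all of step 1 and value of joint start below 0.0015 m); the robot touches nothing.
It fails at once if another thing on the bench is moved by more than 4 cm (distance of any of tape_roll, bark_ring, glue_jar, spool from where it was at the start of the episode above 0.04 m).
Of pull1, pull2, pull3, pull4 only 3 to 4 are there at a start; the rules pass over those that are not, and their reading is None.
Of blank1, blank2, blank3 only 2 to 3 are there at a start; the rules pass over those that are not, and their reading is None.
At some moment in a run one of pull1, pull2, pull3, pull4, blank1, blank2, blank3 may be knocked a few centimetres aside while the robot is not near it.
Once in a run the grip may slacken for a moment while it holds something.
It also fails if it takes over 210 s, if anything falls off the work surface, if the arm or the gripper's body presses on something with over 40 N, if the wrist force passes 120 N, or if a joint passes its speed limit or range.

## Robot

A 7-joint arm with a two-finger parallel gripper is mounted at the origin on the work surface. World frame = base frame: x ahead of the robot, y to its left, z up, the work surface at z = 0. Lengths are in m, angles in degrees, forces in N, time in s.
With the tool pointing down it reaches from about 0.425 to 0.825 m from the base axis. Payload 3.6 kg.
Tool frame: the origin (TCP) lies at the very end of the fingers, on their centre line; the grasp point (between the pads) lies 19 mm behind it (robot.pinch_z is the distance from the TCP to the grasp point, in m); z points along the fingers, y is the direction in which the jaws open and shut (so a half turn about z gives the same grasp; the last joint's range is limited). The gripper opens to 93 mm and grips with 3 to 60 N. Pads are 15 mm wide; open, the fingers measure 128 mm over their backs; the gripper's body (75 mm by 188 mm) begins 65 mm behind the grasp point.
Start: joints at [-74.513, 35.231, -0.722, 81.555, 0.464, 63.22, -2.315], TCP at [0.19, 0.622, 0.219] pointing down, gripper open.
Joint ranges: [-178.69, 178.69], [-17.37, 117.87], [-77.05, 75.6], [15.02, 138.74], [-78.02, 258.01], [0.78, 113.62], [-162.83, 162.83]. Speed limits (degrees/s): [159.86, 159.86, 180, 180, 180, 180, 180].

## Interface

Orientations are given as [roll, pitch, yaw] about the fixed x, y, z axes, in that order (R = Rz(yaw) Ry(pitch) Rx(roll)).
In Python, from plant import telemetry, vision, robot gives the robot as it stands. The module is installed in compiled form; this text tells all that it offers.
- The arm moves only by the tool arm_command, never from a script. Its argument "moves" is one flat list of numbers, 6 for each row, row after row: the shift along the tool's x, y, z in mm, then the turn, a rotation vector about the tool's x, y, z in degrees. A call has 1 to 20 rows; each row is the pose to reach, as a shift and turn from the pose commanded when the call began, along the tool's axes at that moment; what a row does not reach only later rows make up. A row lasts 1/10 s, in which the tool goes at most 50 mm and 8.59 degrees, less where a joint would pass 70% of its speed; a pose out of reach is approached as far as the arm can. A call with a gripper value outside its range is refused whole. "grip" is the opening, from -1 (shut) to 1 (fully open), so that 0 is half open, set as the call begins (left out, the last holds). The fingers move at their own pace and stop on an object; "force" is the grip in N (left out, the last holds). Time passes only in rows, so rows that repeat a pose let the fingers close. It gives the time, the measured TCP pose, the force and the opening at its end, in the units of the state.
- telemetry.state(): the state, without advancing time (a new reading comes with each control period).
- vision.capture(name): name is "scene" or "top" or "wrist"; returns a dict with "color" (384x512x3 uint8, red, green, blue), "mtx" (3x3 intrinsics, pixels), "R" (3x3) and "t" (3): a world point X has camera coordinates R X + t; the wrist camera has in their place "mount" (4x4, takes a point from camera to tool coordinates, whose origin is the TCP and whose axes are the flange's). Camera axes: x right, y down, z forward; pixel columns grow to the right and rows downward; lengths in m; the calibration is good to about 2 mm. A picture is of the moment at which its call begins: read the wrist's pose just before it. There is no depth.
- robot.close_job(): hands the job in, once; it reports no verdict.
The state is a dict: "time_s": time; "q": joint angles; "joint_vel": joint speeds; "joint_torque": joint torques, N m; "tcp_pos": TCP position; "tcp_rot": TCP orientation; "force": force on the tool from outside, world axes, zero at the start; "moment": the same for the moment, N m; "width": finger opening in m.
Only numpy, scipy, OpenCV 4.12 (cv2) and the standard library are available. Lean on these libraries where they do the work, as an engineer would, in place of code of your own. Each camera call takes 0.05 s, during which the arm holds its last target.

## Working session

There is one attempt and no reset: what is moved stays moved. The work goes in short steps, Python scripts to look and compute and a tool call to move; the robot and the scene stay as the last step left them, time stands still between calls to the robot, and variables do not carry over. Pictures are saved under pics/ and viewed, and the job is handed in when it is done.

Besides the shell and the picture viewer there is one more tool, called after "Call:" by a JSON object that holds its "method" and its "body", one argument or row to a line. arm_command: Moves the arm, as the interface text tells. Its arguments: {"type":"object","properties":{"moves":{"type":"array"},"grip":{"type":"number"},"force":{"type":"number"}},"required":["moves"]}

```bash
mkdir -p pics
python3 - <<'E'
from plant import telemetry, vision, robot
import cv2
print(telemetry.state())
for n in ("scene","top","wrist"):
    d=vision.capture(n); cv2.imwrite(f"pics/{n}0.png",cv2.resize(d["color"][:,:,::-1],(768,576),interpolation=cv2.INTER_CUBIC))
    print(n,{k:v.tolist() for k,v in d.items() if k!="color"})
E
```

```text
{'time_s': 0.0, 'q': array([-74.51486987,  35.28895499,  -0.72606963,  81.64106944,
         0.46618046,  63.21916235,  -2.31411178]), 'joint_vel': array([ 0.05580375,  0.08554291, -0.01628825,  0.03759004, -0.00133438,
       -0.12272858, -0.02417494]), 'joint_torque': array([ 1.05073268e-03, -4.58932221e+01,  2.09161020e-01, -1.65745407e+01,
       -6.11079228e-02,  2.04646977e-02,  2.41572507e-04]), 'tcp_pos': array([0.18981884, 0.62083554, 0.21748583]), 'tcp_rot': array([-1.79853728e+02,  2.10261004e-03,  1.63004546e+02]), 'force': array([ 0.29362934,  0.17799949, -0.14098597]), 'moment': array([-0.00350386, -0.05139245, -0.01785016]), 'width': 0.09262313447291262}
scene {'mtx': [[359.0218645933175, 0.0, 254.34703191629603], [0.0, 359.0218645933175, 192.184145344285], [0.0, 0.0, 1.0]], 'R': [[-0.8894551673550198, 0.4567812740950722, 0.01484496216015197], [0.3167287535566303, 0.6395075159926759, -0.7005091246081959], [-0.3294729153297995, -0.6183696343005209, -0.7134890282542002]], 't': [0.47225018690917936, -0.09422063242096072, 1.160695556626417]}
top {'mtx': [[382.73038834841327, 0.0, 258.4142508169546], [0.0, 382.73038834841327, 195.80654041046827], [0.0, 0.0, 1.0]], 'R': [[-0.015522080435463399, -0.9996040090972519, 0.023471046326413763], [-0.98889122950983, 0.011876747933276744, -0.14816571485018623], [0.14782828287405728, -0.025510152003292, -0.9886839894158683]], 't': [-0.007150089660894697, 0.5501867423231538, 0.9887078985480134]}
wrist {'mtx': [[305.73565593305364, 0.0, 255.71763516642767], [0.0, 305.73565593305364, 188.26864942824724], [0.0, 0.0, 1.0]], 'mount': [[-0.000852544979922165, -0.9605507330151134, -0.27810351035393954, 0.07760063068650322], [0.9999992117308575, -0.0005625582399888364, -0.0011225265646778969, -4.6607227291994846e-05], [0.0009217942932107607, -0.2781042481379118, 0.9605504554488152, -0.16528046458849494], [0.0, 0.0, 0.0, 1.0]]}
```

View pics/scene0.png

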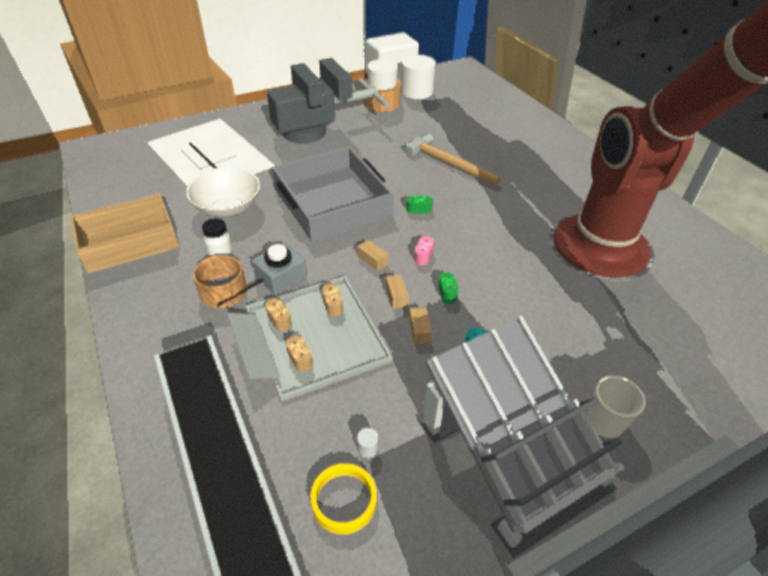

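View pics/top0.png

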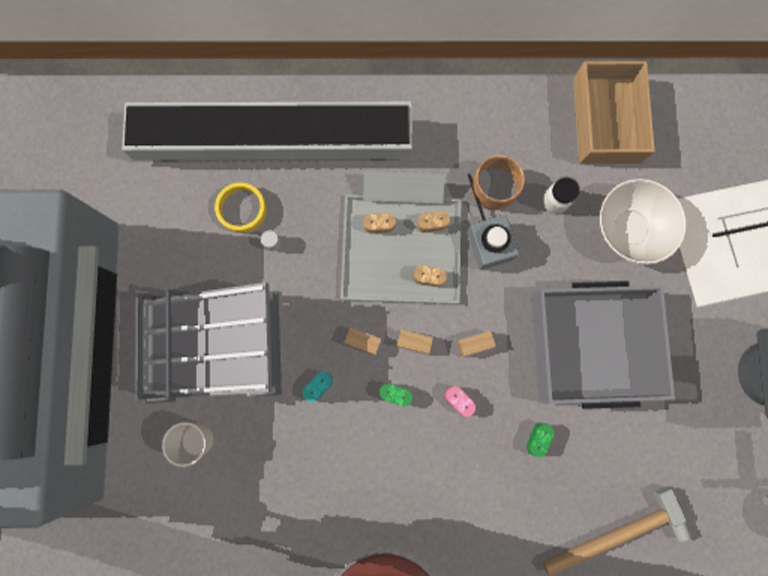

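View pics/wrist0.png

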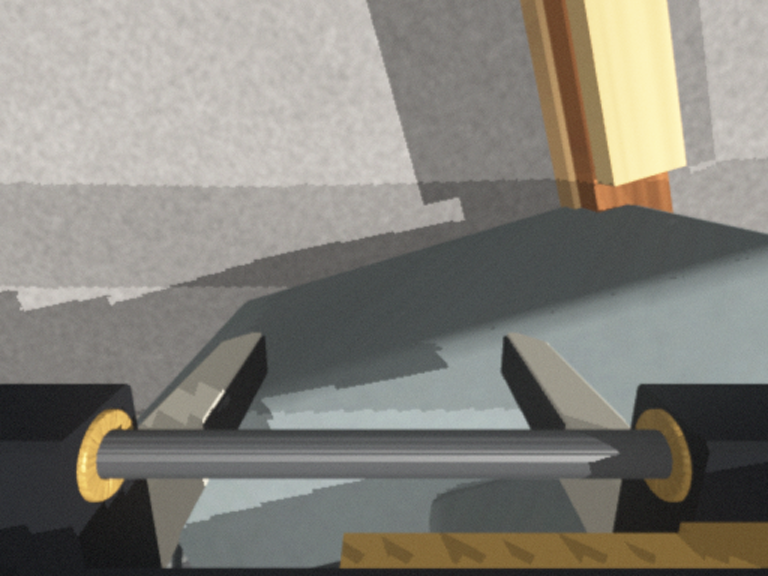

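Scene (768 px view, top): three round-ended pulls lie in the tray at (380,222), (433,221) and (430,275). Three square-ended blanks lie on the bench at (363,341), (415,341) and (477,343). The look-alikes to leave alone are teal (317,387), green (396,394) and (540,439), and pink (460,401). The tote is at (607,346), the button at (497,237), and the shelf at (205,340) with its low end at the left.

```bash
cat > h.py <<'E'
from plant import telemetry, vision, robot
import cv2, numpy as np
from scipy.spatial.transform import Rotation as Ro
def snap(name,tag=None,scale=1.5):
    st=telemetry.state(); d=vision.capture(name); d=dict(d); d['st']=st
    if name=='wrist':
        T=np.eye(4);T[:3,:3]=Ro.from_euler('xyz',st['tcp_rot'],degrees=True).as_matrix();T[:3,3]=st['tcp_pos']
        W=T@np.array(d['mount']); d['R']=W[:3,:3].T; d['t']=-W[:3,:3].T@W[:3,3]
    if tag: cv2.imwrite(f"pics/{tag}.png",cv2.resize(d["color"][:,:,::-1],None,fx=scale,fy=scale,interpolation=cv2.INTER_CUBIC))
    return d
def ray(d,uv,z):
    uv=np.atleast_2d(np.asarray(uv,float)); K=np.array(d['mtx'])
    r=np.c_[uv,np.ones(len(uv))]@np.linalg.inv(K).T@np.array(d['R'])  # R^T r
    c=-np.array(d['R']).T@np.array(d['t'])
    return c+r*((z-c[2])/r[:,2])[:,None]
def proj(d,X):
    p=np.atleast_2d(X)@np.array(d['R']).T+np.array(d['t']); p=p@np.array(d['mtx']).T
    return p[:,:2]/p[:,2:]
def woodmask(d):
    h=cv2.cvtColor(d['color'],cv2.COLOR_RGB2HSV)
    return cv2.inRange(h,(8,70,60),(22,255,255))
def delta(pos,rpy=None,R=None):
    st=telemetry.state(); R0=Ro.from_euler('xyz',st['tcp_rot'],degrees=True)
    R1=R if R is not None else Ro.from_euler('xyz',rpy,degrees=True)
    s=R0.inv().apply(np.array(pos)-st['tcp_pos'])*1000
    w=np.degrees((R0.inv()*R1).as_rotvec())
    print('shift',s.round(1),'turn',w.round(2),'rows>=',np.ceil(max(np.linalg.norm(s)/50,np.linalg.norm(w)/8.59)))
E
python3 - <<'E'
from h import *
d=snap('top'); m=woodmask(d); cv2.imwrite('pics/m.png',m)
s=snap('scene')
cs,_=cv2.findContours(m,cv2.RETR_EXTERNAL,cv2.CHAIN_APPROX_NONE)
for c in cs:
    a=cv2.contourArea(c)
    if 120<a<900:
        (u,v),wh,an=cv2.minAreaRect(c); print((u,v),wh,an,a, ray(d,(u,v),.028 if v>190 else .033).round(3))
for n,uv,z in [('tape',(160,138),.012),('start',(331,158),.085),('toteTL',(540/1.5,290/1.5),.06),('TR',(667/1.5,290/1.5),.06),('BR',(673/1.5,403/1.5),.06),('BL',(549/1.5,404/1.5),.06),('trayTL',(344/1.5,196/1.5),.012),('trayTR',(461/1.5,197/1.5),.012),('trayBR',(463/1.5,301/1.5),.012),('trayBL',(342/1.5,299/1.5),.012)]:
    p=ray(d,uv,z); print(n,p.round(3), 'in scene*1.5',(proj(s,p)*1.5).round(0))
# crops
c=d['color'][80:300,60:300,::-1]; cv2.imwrite('pics/crop_bed.png',cv2.resize(d['color'][175:275,80:200,::-1],None,fx=6,fy=6,interpolation=cv2.INTER_CUBIC))
cv2.imwrite('pics/crop_parts.png',cv2.resize(d['color'][125:300,200:370,::-1],None,fx=4,fy=3.4,interpolation=cv2.INTER_CUBIC))
E
```

```text
(403.75152587890625, 360.8367919921875) (11.171036720275879, 89.04913330078125) 65.77225494384766 857.0 [[ 0.117 -0.384  0.028]]
(317.21624755859375, 228.70269775390625) (11.322306632995605, 23.526870727539062) 72.89727020263672 236.0 [[ 0.46  -0.172  0.028]]
(276.1180114746094, 227.4983673095703) (22.44585418701172, 11.795525550842285) 13.240518569946289 233.0 [[ 0.465 -0.061  0.028]]
(241.29998779296875, 227.10000610351562) (22.135942459106445, 12.016654968261719) 18.434947967529297 231.0 [[0.467 0.032 0.028]]
(286.3108215332031, 183.63514709472656) (21.536266326904297, 12.001126289367676) 9.462322235107422 211.0 [[ 0.584 -0.092  0.033]]
(252.5, 148.0) (12.0, 21.0) 90.0 217.0 [[ 0.685 -0.001  0.033]]
(288.469970703125, 147.29000854492188) (12.303659439086914, 21.778892517089844) 81.8698959350586 218.5 [[ 0.686 -0.1    0.033]]
tape [[0.722 0.259 0.012]] in scene*1.5 [[345. 497.]]
start [[ 0.642 -0.206  0.085]] in scene*1.5 [[280. 245.]]
toteTL [[ 0.551 -0.285  0.06 ]] in scene*1.5 [[311. 219.]]
TR [[ 0.548 -0.513  0.06 ]] in scene*1.5 [[275. 164.]]
BR [[ 0.35  -0.505  0.06 ]] in scene*1.5 [[353. 146.]]
BL [[ 0.352 -0.289  0.06 ]] in scene*1.5 [[394. 193.]]
trayTL [[0.742 0.064 0.012]] in scene*1.5 [[283. 396.]]
trayTR [[ 0.738 -0.158  0.012]] in scene*1.5 [[244. 305.]]
trayBR [[ 0.539 -0.155  0.012]] in scene*1.5 [[342. 273.]]
trayBL [[0.546 0.069 0.012]] in scene*1.5 [[392. 354.]]
```

View pics/crop_bed.png

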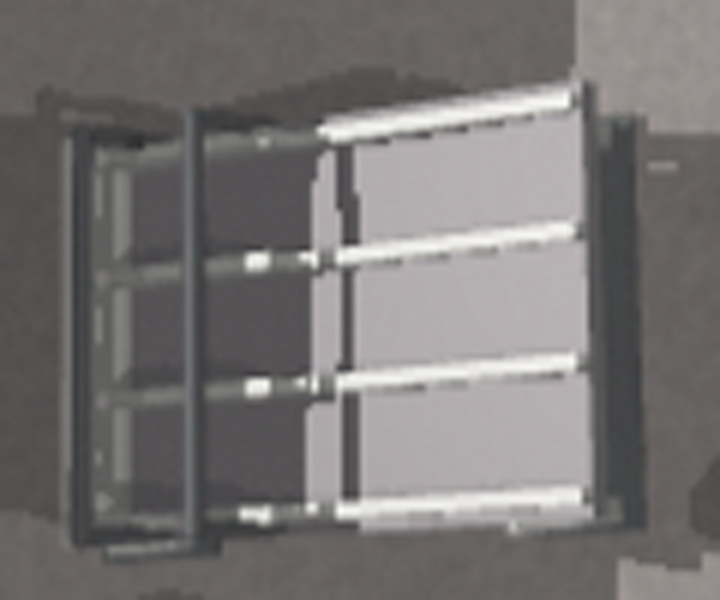

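View pics/crop_parts.png

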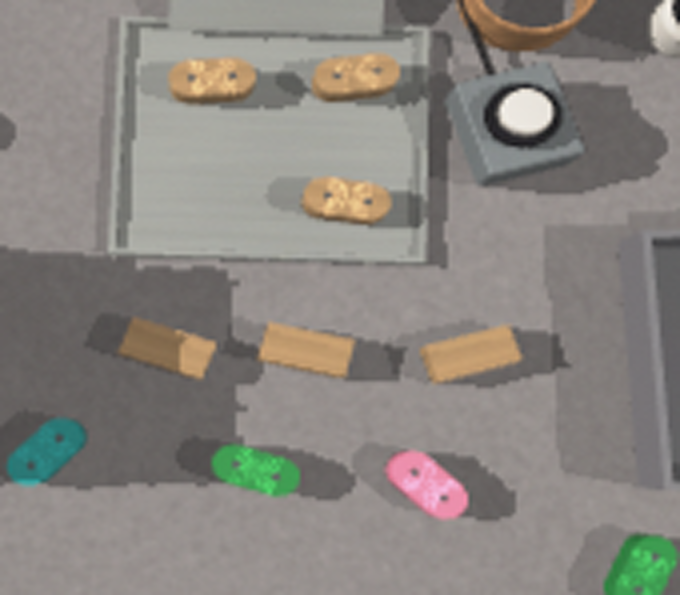

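Run:
```python
from h import *
d=snap('top'); s=snap('scene')
cv2.imwrite('pics/crop_bed_s.png',cv2.resize(s['color'][200:370,270:440,::-1],None,fx=4,fy=3.5,interpolation=cv2.INTER_CUBIC))
P=ray(d,[(80+x/6,175+y/6) for x,y in [(575,98),(579,229),(579,358),(585,493)]],.151)
print(P.round(4)); print(np.linalg.norm(np.diff(P,axis=0),axis=1))
# guard bars ends: z = .042+ .09 sin25 + .055cos25
z=.042+.09*np.sin(np.radians(25))+.055*np.cos(np.radians(25))
print('upper bar',ray(d,[(80+195/6,175+112/6),(80+203/6,175+550/6)],z+.003).round(4))
z=.042+.03*np.sin(np.radians(25))+.055*np.cos(np.radians(25))
print('lower bar',ray(d,[(80+80/6,175+130/6),(80+82/6,175+540/6)],z+.003).round(4))
```

```text
[[0.5468 0.1855 0.151 ]
 [0.4943 0.1831 0.151 ]
 [0.4435 0.1823 0.151 ]
 [0.3912 0.1791 0.151 ]]
[0.05254564 0.05081707 0.05241553]
upper bar [[0.5458 0.3419 0.1329]
 [0.3712 0.3317 0.1329]]
lower bar [[0.5429 0.3979 0.1075]
 [0.3753 0.3891 0.1075]]
```

View pics/crop_bed_s.png

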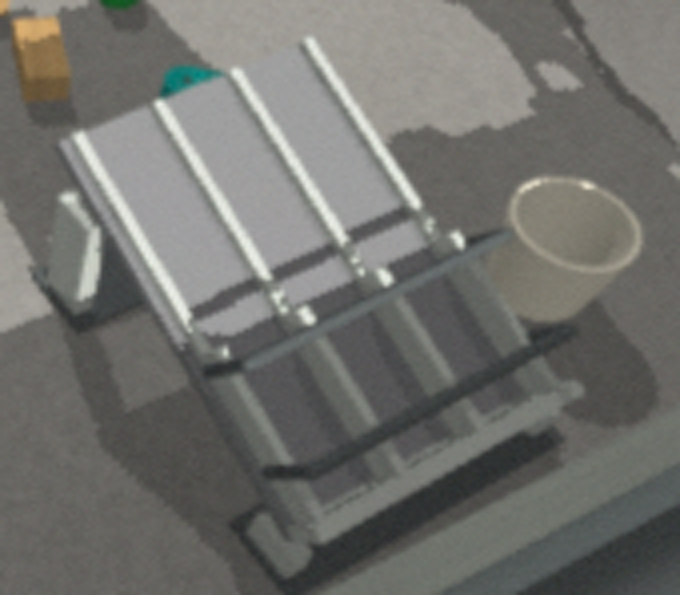

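```bash
cat >> h.py <<'E'
def parts(d,zb=.028,zp=.033,show=True):
    m=woodmask(d); out=[]
    cs,_=cv2.findContours(m,cv2.RETR_EXTERNAL,cv2.CHAIN_APPROX_NONE)
    for c in cs:
        if 120<cv2.contourArea(c)<700:
            b=cv2.boxPoints(cv2.minAreaRect(c)); z=zb if b[:,1].mean()>205 else zp
            B=ray(d,b,z); e1=B[1]-B[0]; e2=B[2]-B[1]
            l,w=(e1,e2) if np.linalg.norm(e1)>np.linalg.norm(e2) else (e2,e1)
            an=np.degrees(np.arctan2(l[1],l[0]))%180
            out.append((B.mean(0),an)); print('px',b.mean(0).round(0),'pos',B.mean(0).round(4),'long-axis yaw',an.round(1),'L,W',np.linalg.norm(l).round(3),np.linalg.norm(w).round(3))
    return out
BO=np.array([.459,.396,.042]); BY=np.radians(2.7)
dp=np.array([-np.sin(BY),np.cos(BY),0]); xb=np.array([np.cos(BY),np.sin(BY),0]); up=np.array([0,0,1.])
t25=np.radians(25); yb=dp*np.cos(t25)-up*np.sin(t25); nb=np.cross(xb,yb)
RB=Ro.from_matrix(np.c_[yb,xb,-nb])
def bed(x,y,z): return BO+x*xb+y*yb+z*nb
E
python3 - <<'E'
from h import *
d=snap('top'); parts(d)
print(np.linalg.det(RB.as_matrix()), bed(0,-.17,0).round(4), RB.as_euler('xyz',degrees=True))
delta((.467,.032,.15),(180,0,76))
E
```

```text
px [317. 229.] pos [ 0.46   -0.1726  0.028 ] long-axis yaw 106.1 L,W 0.064 0.031
px [276. 227.] pos [ 0.4652 -0.0614  0.028 ] long-axis yaw 76.0 L,W 0.06 0.032
px [241. 227.] pos [0.468 0.032 0.028] long-axis yaw 68.7 L,W 0.061 0.032
px [286. 184.] pos [ 0.5842 -0.0917  0.033 ] long-axis yaw 79.7 L,W 0.059 0.034
px [252. 148.] pos [ 0.685  -0.0007  0.033 ] long-axis yaw 89.5 L,W 0.058 0.034
px [288. 147.] pos [ 0.6861 -0.1002  0.033 ] long-axis yaw 97.9 L,W 0.061 0.035
0.9999999999999999 [0.4663 0.2421 0.1138] [-180.    25.    92.7]
shift [-437.2 -482.7   68.6] turn [-2.0e-02  2.0e-02  8.7e+01] rows>= 14.0
```

Call:
{"method": "arm_command", "body": {
  "moves": [-437,-483,68,0,0,92,-437,-483,68,0,0,92,-437,-483,68,0,0,92,-437,-483,68,0,0,92,-437,-483,68,0,0,92,-437,-483,68,0,0,92,-437,-483,68,0,0,92,-437,-483,68,0,0,92,-437,-483,68,0,0,92,-437,-483,68,0,0,92,-437,-483,68,0,0,92,-437,-483,68,0,0,92,-437,-483,68,0,0,92,-437,-483,68,0,0,92,-437,-483,68,0,0,92,-437,-483,68,0,0,92,-437,-483,68,0,0,92,-437,-483,68,0,0,92],
  "grip": 0.29,
  "force": 25
}}

```text
time_s: 2.2
tcp_pos: [0.4663, 0.0338, 0.1507]
tcp_rot: [-180.0, -0.0, 71.2]
force: [-0.2, 1.3, 0.8]
width: 0.0599
```

Run:
```python
from h import *
d=snap('wrist','w1'); print(d['st']['q'].round(1),d['st']['tcp_pos'],d['st']['tcp_rot'])
print('tcp floor pt px',proj(d,[d['st']['tcp_pos']])*1.5, 'expected blank px*1.5',proj(d,[.468,.032,.028])*1.5)
```

```text
[-24.2  26.2  24.7 116.2 -16.5  40.9  -8. ] [0.46627799 0.03380115 0.15069522] [-1.79967457e+02 -3.36882848e-02  7.12038267e+01]
tcp floor pt px [[384.20762627 354.03779998]] expected blank px*1.5 [[387.50661213 274.83757652]]
```

View pics/w1.png

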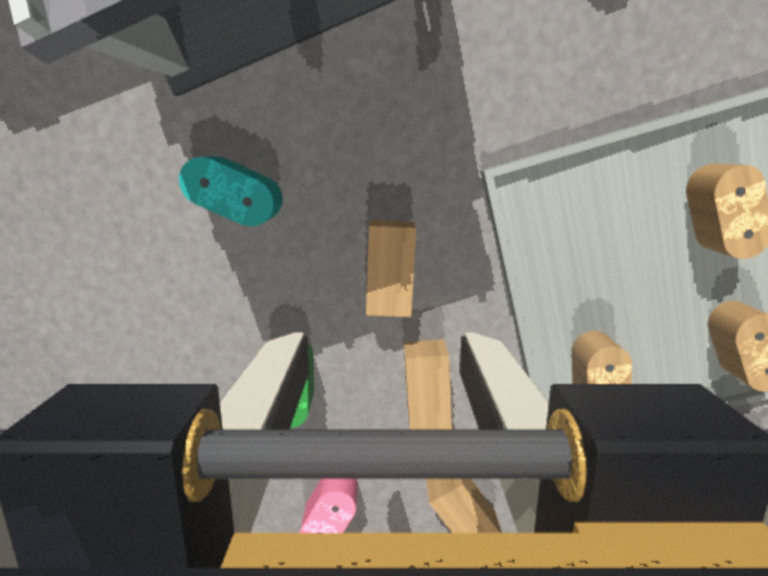

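The wrist view shows the first blank at (390,268), within about 4 mm of the top-view estimate. It is square-ended and aligned with the jaws, so I'm descending.

Call:
{"method": "arm_command", "body": {
  "moves": [3,3,45,0,0,0,3,3,85,0,0,0,3,3,115,0,0,0,3,3,138,0,0,0,3,3,138,0,0,0,3,3,138,0,0,0]
}}

```text
time_s: 2.85
tcp_pos: [0.4706, 0.0341, 0.0129]
tcp_rot: [-180.0, 0.0, 71.0]
force: [0.6, -0.0, 0.8]
width: 0.0602
```

Call:
{"method": "arm_command", "body": {
  "moves": [0,0,0,0,0,0,0,0,0,0,0,0,0,0,0,0,0,0,0,0,0,0,0,0,0,0,0,0,0,0,0,0,0,0,0,0],
  "grip": -0.6
}}

```text
time_s: 3.45
tcp_pos: [0.4708, 0.0338, 0.0132]
tcp_rot: [180.0, -0.0, 71.0]
force: [-0.0, 0.1, 6.3]
width: 0.03
```

Call:
{"method": "arm_command", "body": {
  "moves": [0,0,-50,0,0,0,0,0,-100,0,0,0,0,0,-150,0,0,0,0,0,-208,0,0,0,0,0,-208,0,0,0,0,0,-208,0,0,0]
}}

```text
time_s: 4.05
tcp_pos: [0.4712, 0.0339, 0.222]
tcp_rot: [179.8, -0.1, 71.0]
force: [-0.0, 0.1, -1.3]
width: 0.0298
```

Run:
```python
from h import *
d=snap('wrist','w2'); snap('scene','s2')
print(d['st']['width'])
delta(bed(-.052,-.175,.06),R=RB)
```

```text
0.02984432206796507
shift [ 196.  -126.4   49.1] turn [ -4.9  -24.67 -21.3 ] rows>= 5.0
```

View pics/w2.png

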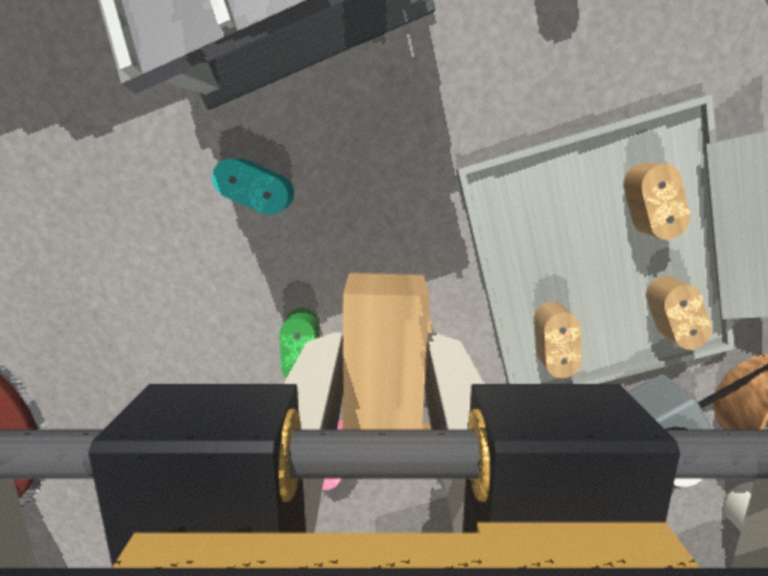

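Run:
```python
from h import *
print(bed(-.052,-.175,.09)); delta(bed(-.052,-.175,.09),R=RB)
```

```text
[0.41273727 0.27311609 0.1975259 ]
shift [ 207.8 -131.2   21.9] turn [ -4.9  -24.67 -21.3 ] rows>= 5.0
```

Call:
{"method": "arm_command", "body": {
  "moves": [208,-131,22,-4.9,-24.7,-21.3,208,-131,22,-4.9,-24.7,-21.3,208,-131,22,-4.9,-24.7,-21.3,208,-131,22,-4.9,-24.7,-21.3,208,-131,22,-4.9,-24.7,-21.3,208,-131,22,-4.9,-24.7,-21.3,208,-131,22,-4.9,-24.7,-21.3,208,-131,22,-4.9,-24.7,-21.3,208,-131,22,-4.9,-24.7,-21.3]
}}

```text
time_s: 5.05
tcp_pos: [0.4149, 0.2705, 0.1986]
tcp_rot: [179.8, 25.1, 92.4]
force: [0.4, -1.2, -0.3]
width: 0.03
```

Run:
```python
from h import *
d=snap('wrist','w3'); snap('scene','s3'); t=snap('top')
print(d['st']['width'],d['st']['q'].round(1))
delta(bed(-.052,-.175,.0145),R=RB)
# check: predicted bed features in wrist image
for x in (-.078,-.026,.026,.078):
    print(x,(proj(d,[bed(x,-.239,.008),bed(x,-.102,.008)])*1.5).round(0).tolist(),(proj(t,[bed(x,-.239,.008)])*1.5).round(0).tolist())
```

```text
0.02999164450253245 [-64.7  34.   28.4  98.6   5.2  65.9 -38.8]
shift [ 2.  -2.1 76.1] turn [ 0.08  0.03 -0.23] rows>= 2.0
-0.078 [[338.0, 389.0], [329.0, 153.0]] [[266.0, 386.0]]
-0.026 [[425.0, 389.0], [430.0, 152.0]] [[265.0, 352.0]]
0.026 [[511.0, 388.0], [530.0, 152.0]] [[264.0, 319.0]]
0.078 [[598.0, 388.0], [631.0, 151.0]] [[263.0, 287.0]]
```

View pics/w3.png

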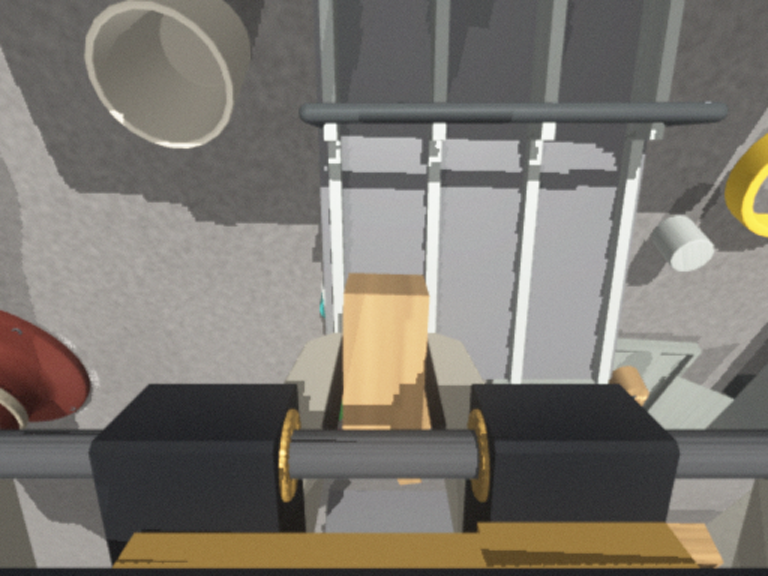

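View pics/s3.png

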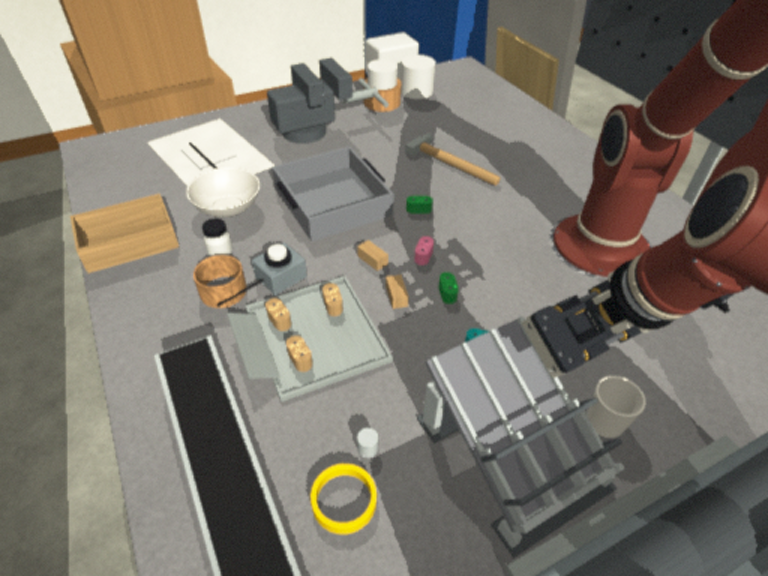

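Call:
{"method": "arm_command", "body": {
  "moves": [2,0,35,0,0,0,2,0,60,0,0,0,2,0,70,0,0,0,2,0,74,0,0,0,2,0,75,0,0,0,2,0,75,0,0,0,2,0,75,0,0,0]
}}

```text
time_s: 5.9
tcp_pos: [0.4166, 0.244, 0.1305]
tcp_rot: [179.7, 24.9, 92.6]
force: [0.9, -0.3, -0.6]
width: 0.0297
```

```bash
sed -i 's/BO=np.array(\[.459,.396,.042\]); BY=np.radians(2.7)/BO=np.array([.461,.396,.042]); BY=np.radians(2.4)/' h.py
python3 - <<'E'
from h import *
d=snap('wrist','w4'); s=snap('scene')
cv2.imwrite('pics/s4.png',cv2.resize(s['color'][180:350,260:440,::-1],None,fx=4,fy=3.5,interpolation=cv2.INTER_CUBIC))
st=d['st'];M=np.c_[xb,yb,nb].T
print(st['width'],st['force'],(M@(st['tcp_pos']-BO)).round(4))
E
```

```text
0.029741791255408788 [ 0.88484516 -0.25895448 -0.56650847] [-0.0508 -0.1733  0.0168]
```

View pics/s4.png

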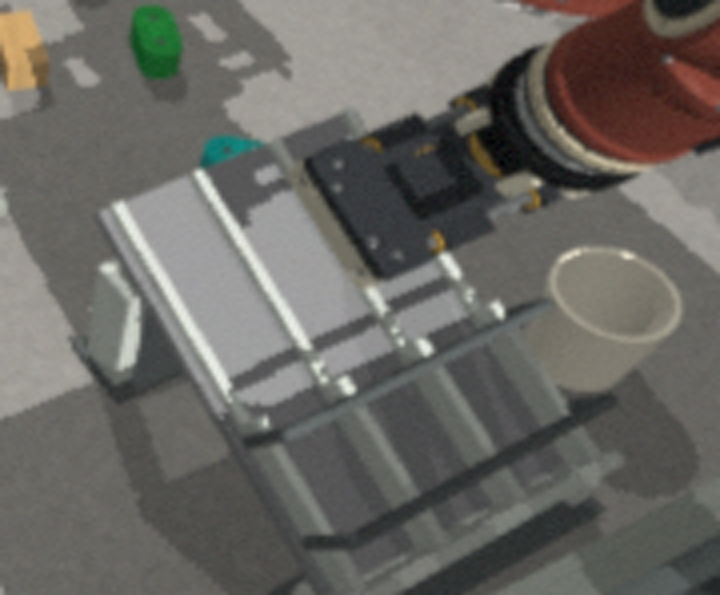

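Call:
{"method": "arm_command", "body": {
  "moves": [0,0,1,0,0,0,0,0,2,0,0,0,0,0,3,0,0,0,0,0,3,0,0,0]
}}

```text
time_s: 6.4
tcp_pos: [0.4163, 0.243, 0.1289]
tcp_rot: [179.8, 25.0, 92.6]
force: [-2.6, 3.1, 11.5]
width: 0.0299
```

Call:
{"method": "arm_command", "body": {
  "moves": [0,0,0,0,0,0,0,0,0,0,0,0,0,0,-1,0,0,0,0,0,-1,0,0,0,0,0,-10,0,0,0,0,0,-40,0,0,0,0,0,-80,0,0,0,0,0,-80,0,0,0,0,0,-80,0,0,0],
  "grip": 0.2
}}

```text
time_s: 7.3
tcp_pos: [0.4145, 0.2763, 0.2002]
tcp_rot: [179.7, 25.0, 92.6]
force: [1.5, -0.0, 0.5]
width: 0.0561
```

Run:
```python
from h import *
d=snap('wrist','w5'); t=snap('top'); parts(t)
```

```text
px [100. 258.] pos [0.3931 0.4051 0.028 ] long-axis yaw 2.5 L,W 0.112 0.016
px [317. 229.] pos [ 0.4604 -0.1723  0.028 ] long-axis yaw 106.1 L,W 0.065 0.03
px [276. 227.] pos [ 0.4651 -0.0614  0.028 ] long-axis yaw 76.0 L,W 0.06 0.032
px [286. 184.] pos [ 0.5842 -0.0917  0.033 ] long-axis yaw 79.7 L,W 0.059 0.034
px [252. 148.] pos [ 0.685  -0.0007  0.033 ] long-axis yaw 89.5 L,W 0.058 0.034
px [288. 147.] pos [ 0.6862 -0.1003  0.033 ] long-axis yaw 97.9 L,W 0.061 0.035
```

View pics/w5.png

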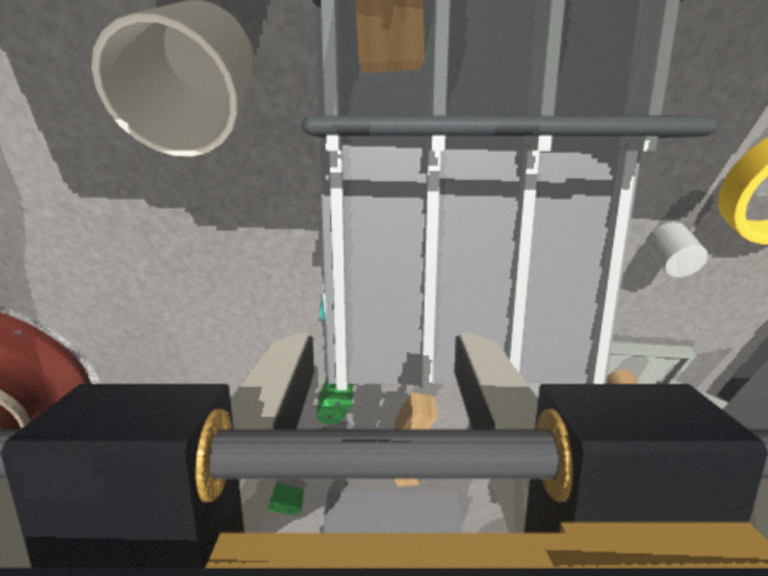

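Run:
```python
from h import *
delta((.467,-.060,.15),(180,0,76))
```

```text
shift [-284.2   37.8  187.4] turn [ 3.72 24.94 16.36] rows>= 7.0
```

Call:
{"method": "arm_command", "body": {
  "moves": [-284,38,187,3.7,25,16.4,-284,38,187,3.7,25,16.4,-284,38,187,3.7,25,16.4,-284,38,187,3.7,25,16.4,-284,38,187,3.7,25,16.4,-284,38,187,3.7,25,16.4,-284,38,187,3.7,25,16.4,-284,38,187,3.7,25,16.4,-284,38,187,3.7,25,16.4,-284,38,187,3.7,25,16.4,-284,38,187,3.7,25,16.4],
  "grip": 0.29
}}

```text
time_s: 8.5
tcp_pos: [0.4678, -0.0567, 0.1502]
tcp_rot: [180.0, -0.2, 76.2]
force: [-0.2, 0.1, 0.2]
width: 0.0601
```

Run:
```python
from h import *
d=snap('wrist','w6')
m=woodmask(d); 
cs,_=cv2.findContours(m,cv2.RETR_EXTERNAL,cv2.CHAIN_APPROX_NONE)
for c in cs:
    (u,v),wh,an=cv2.minAreaRect(c)
    if cv2.contourArea(c)>400: print((u*1.5,v*1.5),wh,an,ray(d,(u,v),.028).round(4))
delta((.467,-.060,.0125),(180,0,76))
```

```text
(493.4944152832031, 544.3464660644531) (31.426000595092773, 364.0919189453125) 89.80773162841797 [[ 0.4985 -0.2893  0.028 ]]
(567.7517852783203, 454.3283386230469) (63.075130462646484, 22.766090393066406) 83.48019409179688 [[ 0.5656 -0.2215  0.028 ]]
(199.00019073486328, 454.1857452392578) (22.453838348388672, 62.84803771972656) 6.519801616668701 [[ 0.3038 -0.1568  0.028 ]]
(408.13238525390625, 408.9705505371094) (47.848106384277344, 32.756229400634766) 59.03623962402344 [[ 0.4607 -0.157   0.028 ]]
(571.5, 278.25) (63.0, 40.0) 90.0 [[ 0.5856 -0.0888  0.028 ]]
(385.16844177246094, 275.24363708496094) (30.725088119506836, 63.52670669555664) 1.1017061471939087 [[ 0.4683 -0.0578  0.028 ]]
(726.75, 255.0) (62.0, 53.0) 90.0 [[ 0.6843 -0.0972  0.028 ]]
(718.6799926757812, 94.12561225891113) (72.00994110107422, 56.10076904296875) 85.42607879638672 [[0.6835 0.002  0.028 ]]
shift [ -3.8  -0.2 137.8] turn [ 0.04 -0.21  0.19] rows>= 3.0
```

View pics/w6.png

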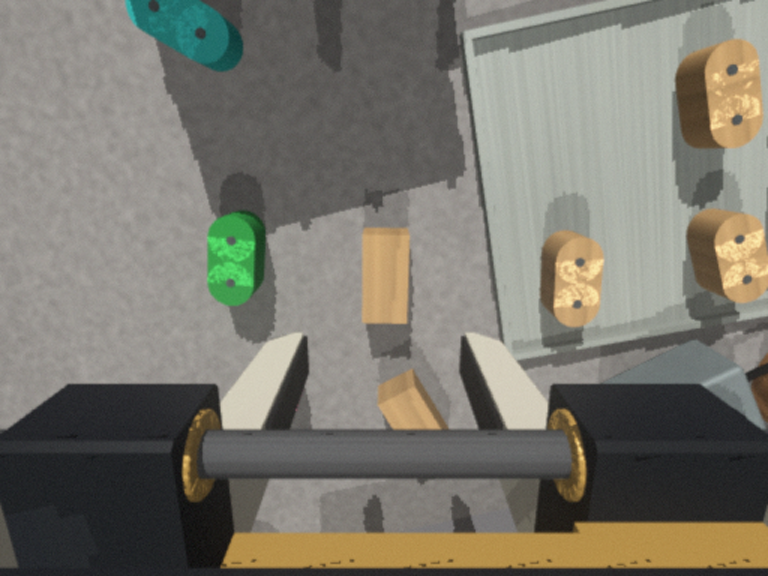

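Call:
{"method": "arm_command", "body": {
  "moves": [-1,0,45,0,0,0,-1,0,85,0,0,0,-1,0,115,0,0,0,-1,0,138,0,0,0,-1,0,138,0,0,0,-1,0,138,0,0,0]
}}

```text
time_s: 9.15
tcp_pos: [0.4684, -0.0585, 0.0128]
tcp_rot: [179.9, -0.2, 76.1]
force: [-0.0, 0.8, -0.4]
width: 0.0598
```

Call:
{"method": "arm_command", "body": {
  "moves": [0,0,0,0,0,0,0,0,0,0,0,0,0,0,0,0,0,0,0,0,0,0,0,0,0,0,0,0,0,0,0,0,0,0,0,0,0,0,-50,0,0,0,0,0,-100,0,0,0,0,0,-150,0,0,0,0,0,-208,0,0,0,0,0,-208,0,0,0],
  "grip": -0.6
}}

```text
time_s: 10.25
tcp_pos: [0.4709, -0.0608, 0.2257]
tcp_rot: [179.3, -0.3, 76.0]
force: [0.8, -1.5, 0.0]
width: 0.0302
```

Run:
```python
from h import *
print(bed(0,-.173,.09)); delta(bed(0,-.173,.09),R=RB)
```

```text
[0.46597297 0.27734857 0.19668066]
shift [326.7 -87.   29.6] turn [ -2.83 -25.02 -16.32] rows>= 7.0
```

Call:
{"method": "arm_command", "body": {
  "moves": [327,-87,29,-2.8,-25,-16.3,327,-87,29,-2.8,-25,-16.3,327,-87,29,-2.8,-25,-16.3,327,-87,29,-2.8,-25,-16.3,327,-87,29,-2.8,-25,-16.3,327,-87,29,-2.8,-25,-16.3,327,-87,29,-2.8,-25,-16.3,327,-87,29,-2.8,-25,-16.3,327,-87,29,-2.8,-25,-16.3,327,-87,29,-2.8,-25,-16.3,327,-87,29,-2.8,-25,-16.3]
}}

```text
time_s: 11.35
tcp_pos: [0.4627, 0.2764, 0.1926]
tcp_rot: [-179.3, 25.0, 92.5]
force: [-0.4, 0.1, -0.8]
width: 0.0295
```

Run:
```python
from h import *
d=snap('wrist','w7'); print(d['st']['width'])
delta(bed(0,-.173,.0145),R=RB)
```

```text
0.029461001858038238
shift [-1.3  4.1 71.7] turn [-0.68 -0.06  0.11] rows>= 2.0
```

View pics/w7.png

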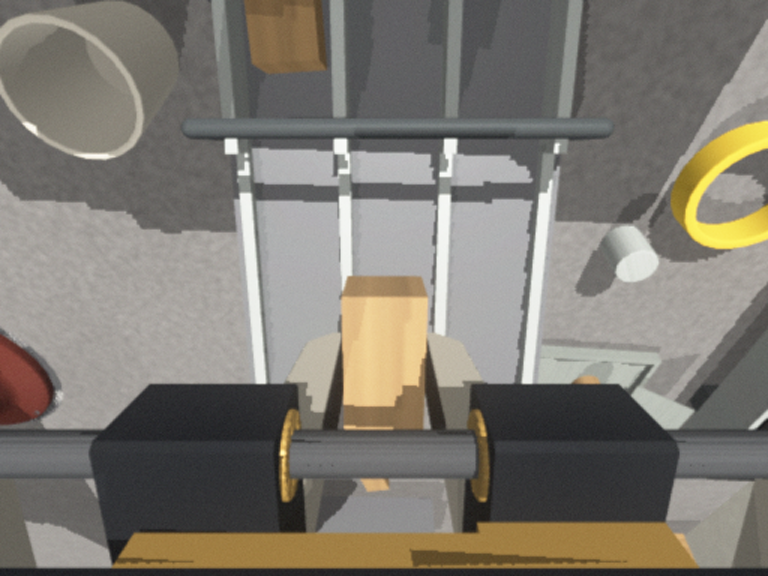

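Call:
{"method": "arm_command", "body": {
  "moves": [-1,5,35,-0.7,0,0,-1,5,55,-0.7,0,0,-1,5,65,-0.7,0,0,-1,5,69,-0.7,0,0,-1,5,70,-0.7,0,0,-1,5,70,-0.7,0,0,-1,5,70,-0.7,0,0]
}}

```text
time_s: 12.1
tcp_pos: [0.4685, 0.2492, 0.1299]
tcp_rot: [180.0, 24.8, 92.7]
force: [-0.1, -1.3, -1.4]
width: 0.0302
```

Run:
```python
from h import *
st=telemetry.state();M=np.c_[xb,yb,nb].T
print(st['width'],st['force'],(M@(st['tcp_pos']-BO)).round(4))
```

```text
0.030235498940053722 [-0.07644981 -1.2744604  -1.39238615] [ 0.0013 -0.1703  0.0176]
```

Call:
{"method": "arm_command", "body": {
  "moves": [0,0,1,0,0,0,0,0,2,0,0,0,0,0,3,0,0,0,0,0,3,0,0,0]
}}

```text
time_s: 12.5
tcp_pos: [0.4682, 0.2479, 0.1275]
tcp_rot: [180.0, 24.9, 92.7]
force: [-1.3, 1.8, 5.3]
width: 0.0296
```

Light contact with the bed (5 N), so I'm releasing.

Call:
{"method": "arm_command", "body": {
  "moves": [0,0,0,0,0,0,0,0,0,0,0,0,0,0,-1,0,0,0,0,0,-1,0,0,0,0,0,-10,0,0,0,0,0,-40,0,0,0,0,0,-80,0,0,0,0,0,-80,0,0,0,0,0,-80,0,0,0],
  "grip": 0.2
}}

```text
time_s: 13.4
tcp_pos: [0.4667, 0.2816, 0.2]
tcp_rot: [179.9, 24.8, 92.7]
force: [-0.6, -0.5, 0.3]
width: 0.0555
```

Run:
```python
from h import *
d=snap('wrist','w8'); t=snap('top'); parts(t)
delta((.463,-.170,.15),(180,0,106))
```

```text
px [317. 229.] pos [ 0.4602 -0.1726  0.028 ] long-axis yaw 106.1 L,W 0.064 0.031
px [ 99. 233.] pos [0.4573 0.4109 0.028 ] long-axis yaw 13.5 L,W 0.131 0.038
px [286. 184.] pos [ 0.584  -0.0916  0.033 ] long-axis yaw 79.7 L,W 0.059 0.033
px [252. 148.] pos [ 0.685  -0.0007  0.033 ] long-axis yaw 89.5 L,W 0.058 0.034
px [288. 147.] pos [ 0.6862 -0.1003  0.033 ] long-axis yaw 97.9 L,W 0.061 0.035
shift [-386.9  -23.6  233.8] turn [ -3.03  24.85 -13.11] rows>= 10.0
```

View pics/w8.png

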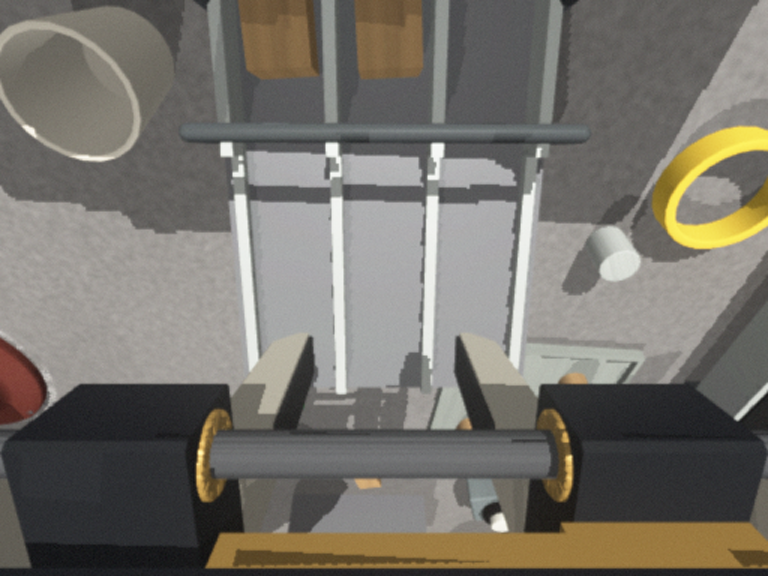

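Two blanks are now down in the lanes at (280,38) and (390,38). The third is next.

Call:
{"method": "arm_command", "body": {
  "moves": [-387,-24,234,-3,24.9,13.1,-387,-24,234,-3,24.9,13.1,-387,-24,234,-3,24.9,-13.1,-387,-24,234,-3,24.9,-13.1,-387,-24,234,-3,24.9,-13.1,-387,-24,234,-3,24.9,-13.1,-387,-24,234,-3,24.9,-13.1,-387,-24,234,-3,24.9,-13.1,-387,-24,234,-3,24.9,-13.1,-387,-24,234,-3,24.9,-13.1,-387,-24,234,-3,24.9,-13.1,-387,-24,234,-3,24.9,-13.1,-387,-24,234,-3,24.9,-13.1,-387,-24,234,-3,24.9,-13.1],
  "grip": 0.29
}}

```text
time_s: 14.9
tcp_pos: [0.4636, -0.1674, 0.1496]
tcp_rot: [179.9, -0.2, 106.2]
force: [0.2, 0.3, 0.1]
width: 0.0598
```

```bash
cat >> h.py <<'E'
def wparts(d,z=.028):
    m=woodmask(d)
    cs,_=cv2.findContours(m,cv2.RETR_EXTERNAL,cv2.CHAIN_APPROX_NONE)
    for c in cs:
        (u,v),wh,an=cv2.minAreaRect(c)
        if cv2.contourArea(c)>600 and v<250: print((round(u*1.5),round(v*1.5)),np.round(wh),round(an,1),ray(d,(u,v),z).round(4))
E
python3 - <<'E'
from h import *
d=snap('wrist','w9'); print(d['st']['tcp_pos']); wparts(d)
delta((.463,-.170,.0125),(180,0,106))
E
```

```text
[ 0.46362763 -0.16736535  0.14962617]
(380, 278) [64. 31.] 90.0 [[ 0.4619 -0.1701  0.028 ]]
(731, 270) [64. 47.] 90.0 [[ 0.6785 -0.1022  0.028 ]]
(605, 210) [42. 70.] 33.0 [[ 0.5841 -0.0892  0.028 ]]
shift [ -2.5  -1.6 137.2] turn [ 0.07 -0.15  0.2 ] rows>= 3.0
```

View pics/w9.png

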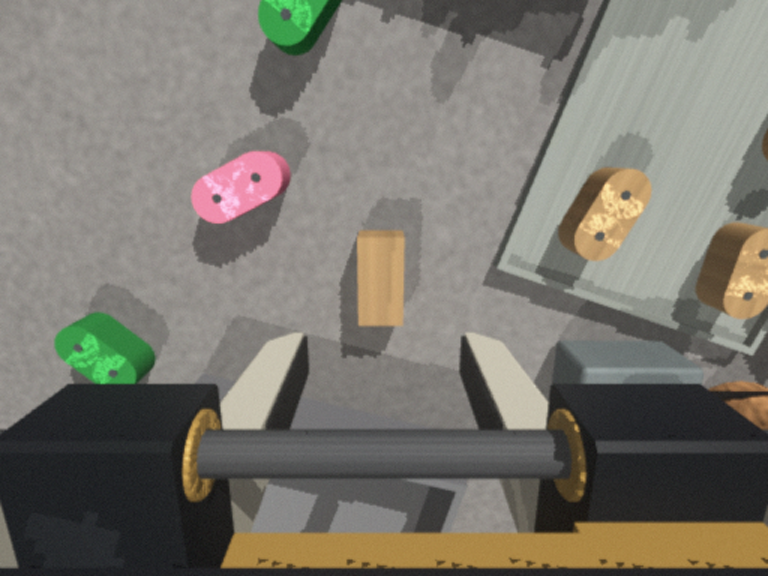

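Call:
{"method": "arm_command", "body": {
  "moves": [-2,-2,45,0,0,0,-2,-2,85,0,0,0,-2,-2,115,0,0,0,-2,-2,137,0,0,0,-2,-2,137,0,0,0,-2,-2,137,0,0,0]
}}

```text
time_s: 15.55
tcp_pos: [0.4627, -0.1709, 0.0131]
tcp_rot: [179.9, -0.1, 106.1]
force: [0.5, -0.3, 0.7]
width: 0.0598
```

Call:
{"method": "arm_command", "body": {
  "moves": [0,0,0,0,0,0,0,0,0,0,0,0,0,0,0,0,0,0,0,0,0,0,0,0,0,0,0,0,0,0,0,0,0,0,0,0,0,0,-50,0,0,0,0,0,-100,0,0,0,0,0,-150,0,0,0,0,0,-208,0,0,0,0,0,-208,0,0,0],
  "grip": -0.6
}}

```text
time_s: 16.65
tcp_pos: [0.4651, -0.1735, 0.2264]
tcp_rot: [179.4, 0.3, 106.0]
force: [0.7, -0.2, -0.2]
width: 0.0298
```

Run:
```python
from h import *
delta(bed(.053,-.173,.09),R=RB)
```

```text
shift [420.8 176.3  29.7] turn [  3.63 -24.69  13.23] rows>= 10.0
```

Call:
{"method": "arm_command", "body": {
  "moves": [421,176,30,3.6,-24.7,13.2,421,176,30,3.6,-24.7,13.2,421,176,30,3.6,-24.7,13.2,421,176,30,3.6,-24.7,13.2,421,176,30,3.6,-24.7,13.2,421,176,30,3.6,-24.7,13.2,421,176,30,3.6,-24.7,13.2,421,176,30,3.6,-24.7,13.2,421,176,30,3.6,-24.7,13.2,421,176,30,3.6,-24.7,13.2,421,176,30,3.6,-24.7,13.2,421,176,30,3.6,-24.7,13.2,421,176,30,3.6,-24.7,13.2]
}}

```text
time_s: 17.95
tcp_pos: [0.5146, 0.2804, 0.1906]
tcp_rot: [-179.2, 24.9, 92.8]
force: [-0.6, -0.4, -0.4]
width: 0.0298
```

Run:
```python
from h import *
d=snap('wrist','w10'); print(d['st']['width'])
delta(bed(.053,-.173,.0165),R=RB)
```

```text
0.029832980608330485
shift [-2.2  4.7 68.5] turn [-0.64 -0.07  0.23] rows>= 2.0
```

View pics/w10.png

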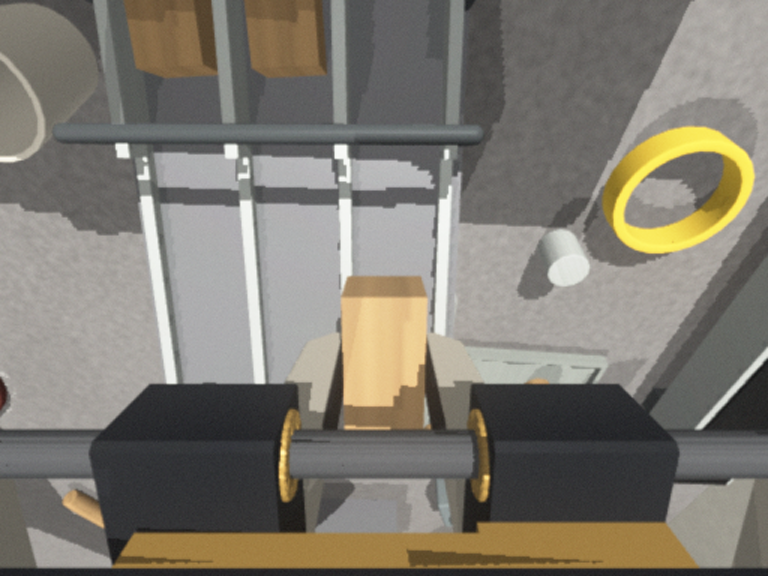

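Call:
{"method": "arm_command", "body": {
  "moves": [-1,5,35,-0.7,0,0,-1,5,55,-0.7,0,0,-1,5,65,-0.7,0,0,-1,5,68,-0.7,0,0,-1,5,68,-0.7,0,0,-1,5,68,-0.7,0,0]
}}

```text
time_s: 18.6
tcp_pos: [0.5214, 0.2528, 0.1314]
tcp_rot: [179.9, 24.7, 92.7]
force: [0.1, 0.3, 0.1]
width: 0.0299
```

Call:
{"method": "arm_command", "body": {
  "moves": [0,0,1,0,0,0,0,0,2,0,0,0,0,0,3,0,0,0,0,0,3,0,0,0]
}}

```text
time_s: 19.0
tcp_pos: [0.5208, 0.2509, 0.1277]
tcp_rot: [180.0, 24.8, 92.8]
force: [-0.2, -1.1, -0.4]
width: 0.0299
```

Call:
{"method": "arm_command", "body": {
  "moves": [0,0,1,0,0,0,0,0,2,0,0,0,0,0,2,0,0,0]
}}

```text
time_s: 19.3
tcp_pos: [0.5208, 0.251, 0.1276]
tcp_rot: [179.9, 24.7, 92.8]
force: [-3.5, 1.8, 8.5]
width: 0.0298
```

Call:
{"method": "arm_command", "body": {
  "moves": [0,0,0,0,0,0,0,0,0,0,0,0,0,0,-1,0,0,0,0,0,-1,0,0,0,0,0,-10,0,0,0,0,0,-40,0,0,0,0,0,-80,0,0,0,0,0,-80,0,0,0,0,0,-80,0,0,0],
  "grip": 0.2
}}

```text
time_s: 20.2
tcp_pos: [0.5195, 0.2843, 0.1995]
tcp_rot: [179.9, 24.7, 92.8]
force: [-0.4, 0.3, -0.3]
width: 0.0556
```

Run:
```python
from h import *
d=snap('wrist','w11'); t=snap('top'); parts(t)
delta((.686,0,.14),(180,0,90))
```

```text
px [102. 250.] pos [0.4108 0.3994 0.028 ] long-axis yaw 89.1 L,W 0.039 0.034
px [286. 184.] pos [ 0.5842 -0.0917  0.033 ] long-axis yaw 79.7 L,W 0.059 0.034
px [252. 148.] pos [ 0.685  -0.0007  0.033 ] long-axis yaw 89.5 L,W 0.058 0.034
px [288. 147.] pos [ 0.6862 -0.1003  0.033 ] long-axis yaw 97.9 L,W 0.061 0.035
shift [-239.3  153.9  174.4] turn [ 0.52 24.85  2.69] rows>= 7.0
```

View pics/w11.png

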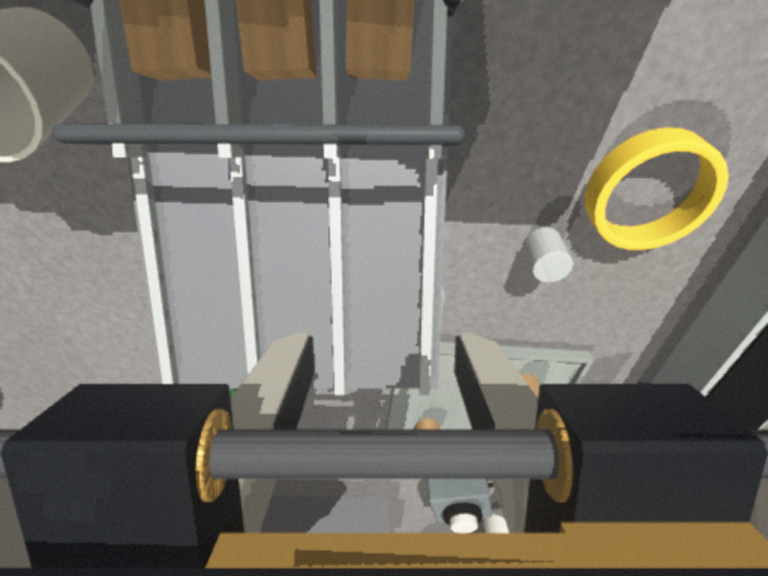

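All three blanks are down in separate lanes, and the pulls come next.

Call:
{"method": "arm_command", "body": {
  "moves": [-239,154,174,0.5,24.9,2.7,-239,154,174,0.5,24.9,2.7,-239,154,174,0.5,24.9,2.7,-239,154,174,0.5,24.9,2.7,-239,154,174,0.5,24.9,2.7,-239,154,174,0.5,24.9,2.7,-239,154,174,0.5,24.9,2.7,-239,154,174,0.5,24.9,2.7,-239,154,174,0.5,24.9,2.7,-239,154,174,0.5,24.9,2.7],
  "grip": 0.29
}}

```text
time_s: 21.3
tcp_pos: [0.6861, 0.0036, 0.1401]
tcp_rot: [-180.0, -0.2, 90.2]
force: [0.0, 1.2, 0.3]
width: 0.0599
```

Run:
```python
from h import *
d=snap('wrist','w12'); print(d['st']['tcp_pos']); wparts(d,.033)
delta((.686,0,.014),(180,0,90))
```

```text
[0.68608263 0.00363019 0.14012886]
(388, 280) [66. 32.] 90.0 [[0.6888 0.0036 0.033 ]]
shift [ -4.6  -0.4 126.5] turn [ 0.04 -0.24  0.21] rows>= 3.0
```

View pics/w12.png

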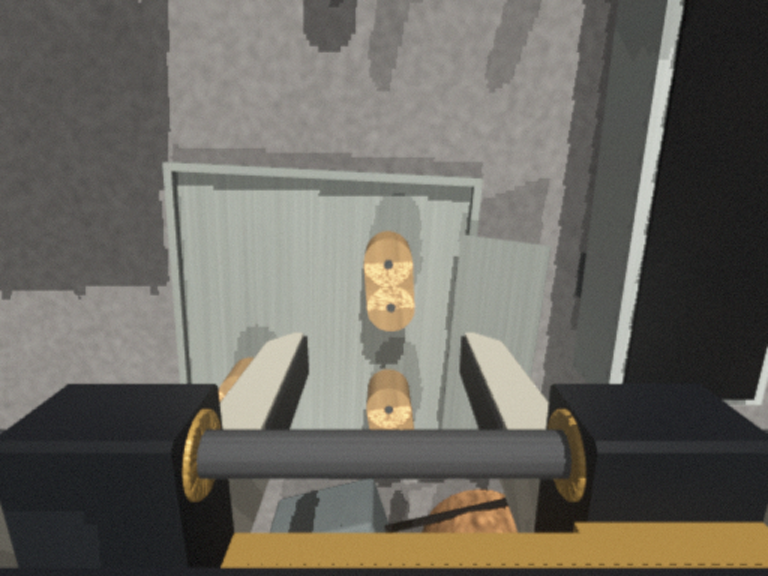

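Call:
{"method": "arm_command", "body": {
  "moves": [-3,3,45,0,0,0,-3,3,85,0,0,0,-3,3,110,0,0,0,-3,3,126,0,0,0,-3,3,126,0,0,0,-3,3,126,0,0,0]
}}

```text
time_s: 21.95
tcp_pos: [0.6911, -0.0005, 0.016]
tcp_rot: [179.8, -0.1, 90.1]
force: [0.4, 0.6, -0.5]
width: 0.0606
```

Call:
{"method": "arm_command", "body": {
  "moves": [0,0,0,0,0,0,0,0,0,0,0,0,0,0,0,0,0,0,0,0,0,0,0,0,0,0,0,0,0,0,0,0,0,0,0,0,0,0,-50,0,0,0,0,0,-100,0,0,0,0,0,-150,0,0,0,0,0,-150,0,0,0,0,0,-150,0,0,0],
  "grip": -0.6
}}

```text
time_s: 23.05
tcp_pos: [0.6906, -0.0017, 0.1662]
tcp_rot: [179.7, -0.1, 90.0]
force: [0.4, -0.0, -0.6]
width: 0.0299
```

Run:
```python
from h import *
delta((.50,-.35,.17),(180,0,90))
```

```text
shift [-348.2 -190.7   -5.5] turn [ 0.27 -0.14  0.03] rows>= 8.0
```

Run:
```python
from h import *
delta((.45,-.325,.15),(180,0,90))
```

```text
shift [-323.2 -240.8   14.3] turn [ 0.27 -0.14  0.03] rows>= 9.0
```

Call:
{"method": "arm_command", "body": {
  "moves": [-323,-241,10,0,0,0,-323,-241,10,0,0,0,-323,-241,10,0,0,0,-323,-241,10,0,0,0,-323,-241,10,0,0,0,-323,-241,10,0,0,0,-323,-241,10,0,0,0,-323,-241,10,0,0,0,-323,-241,10,0,0,0,-323,-241,10,0,0,0,-323,-241,10,0,0,0,-323,-241,10,0,0,0]
}}

```text
time_s: 24.25
tcp_pos: [0.4504, -0.3223, 0.1528]
tcp_rot: [179.9, -0.3, 90.3]
force: [0.1, 0.2, -0.9]
width: 0.0304
```

Run:
```python
from h import *
d=snap('wrist','w13'); t=snap('top','t13');print(d['st']['width']);parts(t)
delta((.45,-.325,.020),(180,0,90))
```

```text
0.030430358883593703
px [102. 250.] pos [0.4109 0.4007 0.028 ] long-axis yaw 89.1 L,W 0.037 0.034
px [384. 230.] pos [ 0.4556 -0.3541  0.028 ] long-axis yaw 89.2 L,W 0.044 0.035
px [102. 230.] pos [0.465  0.4031 0.028 ] long-axis yaw 2.4 L,W 0.037 0.037
px [102. 211.] pos [0.5159 0.4053 0.028 ] long-axis yaw 89.3 L,W 0.037 0.032
px [286. 184.] pos [ 0.5842 -0.0917  0.033 ] long-axis yaw 79.7 L,W 0.059 0.034
px [288. 147.] pos [ 0.6862 -0.1003  0.033 ] long-axis yaw 97.9 L,W 0.061 0.035
shift [ -2.5  -0.6 133.2] turn [ 0.1  -0.19  0.24] rows>= 3.0
```

View pics/w13.png

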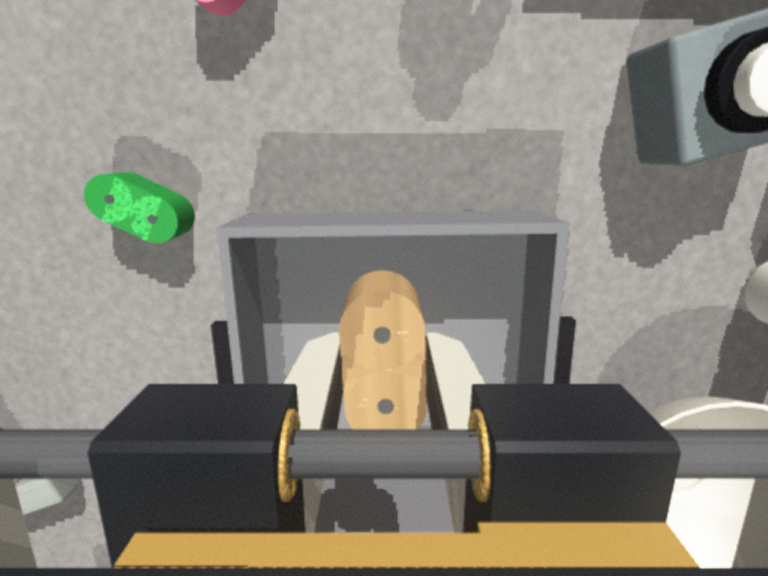

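View pics/t13.png

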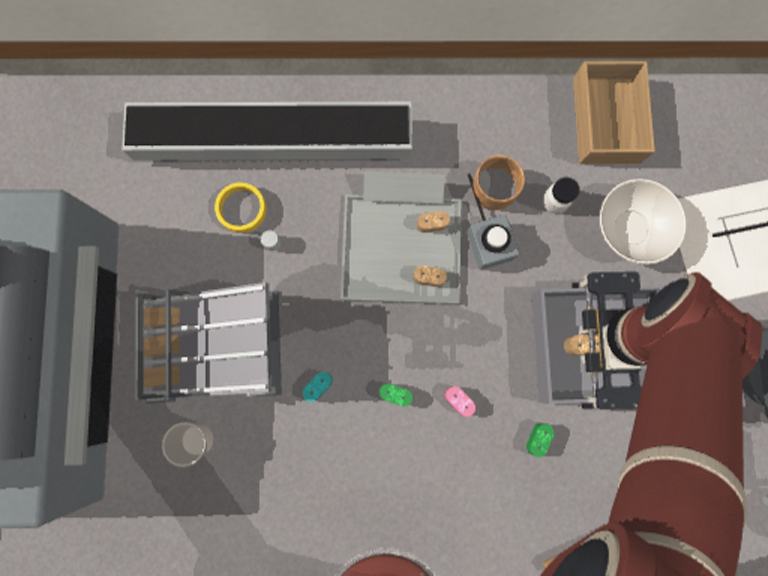

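Call:
{"method": "arm_command", "body": {
  "moves": [-10,0,45,0,0,0,-10,0,85,0,0,0,-10,0,115,0,0,0,-10,0,132,0,0,0,-10,0,132,0,0,0,-10,0,132,0,0,0]
}}

```text
time_s: 24.95
tcp_pos: [0.4502, -0.3341, 0.0218]
tcp_rot: [179.9, -0.1, 90.1]
force: [-0.2, -0.1, -0.1]
width: 0.0304
```

Call:
{"method": "arm_command", "body": {
  "moves": [0,0,0,0,0,0,0,0,0,0,0,0,0,0,0,0,0,0,0,0,0,0,0,0,0,0,-30,0,0,0,0,0,-80,0,0,0,0,0,-130,0,0,0,0,0,-130,0,0,0,0,0,-130,0,0,0],
  "grip": 0.1
}}

```text
time_s: 25.85
tcp_pos: [0.4497, -0.3351, 0.153]
tcp_rot: [179.7, -0.0, 90.0]
force: [0.2, -0.1, -1.6]
width: 0.0511
```

Run:
```python
from h import *
d=snap('wrist','w14'); t=snap('top');print(d['st']['width']);parts(t)
delta((.689,-.099,.15),(180,0,98))
```

```text
0.05107280867487609
px [102. 250.] pos [0.4109 0.4007 0.028 ] long-axis yaw 89.1 L,W 0.037 0.034
px [377. 232.] pos [ 0.4484 -0.3344  0.028 ] long-axis yaw 94.3 L,W 0.062 0.031
px [102. 230.] pos [0.465  0.4031 0.028 ] long-axis yaw 2.4 L,W 0.037 0.037
px [102. 211.] pos [0.5159 0.4053 0.028 ] long-axis yaw 89.3 L,W 0.037 0.032
px [286. 184.] pos [ 0.584  -0.0916  0.033 ] long-axis yaw 79.7 L,W 0.059 0.033
px [288. 147.] pos [ 0.6862 -0.1003  0.033 ] long-axis yaw 97.9 L,W 0.061 0.035
shift [234.8 240.8   1.4] turn [ 0.01 -0.23 -7.96] rows>= 7.0
```

View pics/w14.png

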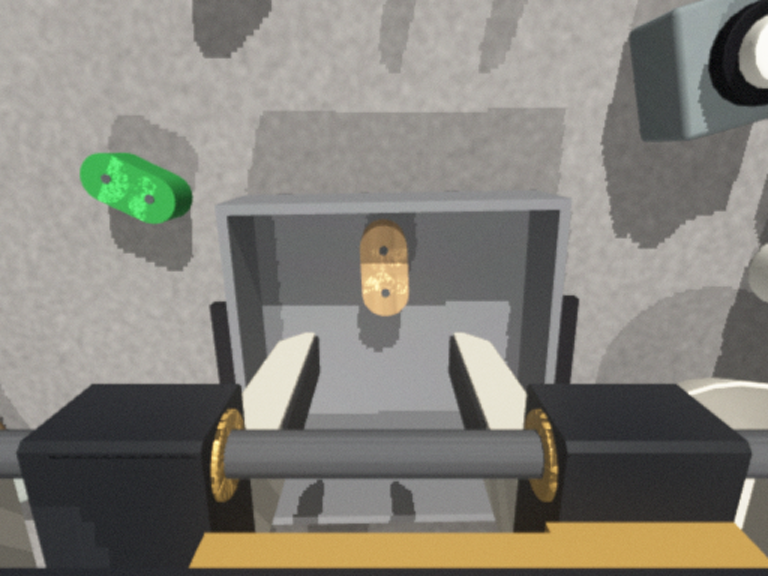

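Call:
{"method": "arm_command", "body": {
  "moves": [235,241,1,0,0,-8,235,241,1,0,0,-8,235,241,1,0,0,-8,235,241,1,0,0,-8,235,241,1,0,0,-8,235,241,1,0,0,-8,235,241,1,0,0,-8,235,241,1,0,0,-8,235,241,1,0,0,-8,235,241,1,0,0,-8],
  "grip": 0.29
}}

```text
time_s: 26.95
tcp_pos: [0.6883, -0.1019, 0.1501]
tcp_rot: [-179.9, -0.1, 97.9]
force: [0.1, 0.1, -0.4]
width: 0.0602
```

Run:
```python
from h import *
d=snap('wrist','w15'); print(d['st']['tcp_pos']); wparts(d,.033)
delta((.689,-.099,.015),(180,0,98))
```

```text
[ 0.68827077 -0.10193758  0.15007496]
(389, 269) [63. 31.] 90.0 [[ 0.6907 -0.0973  0.033 ]]
(232, 234) [39. 66.] 14.0 [[ 0.5907 -0.0884  0.033 ]]
shift [  3.    1.1 135.7] turn [-0.04 -0.06 -0.16] rows>= 3.0
```

View pics/w15.png

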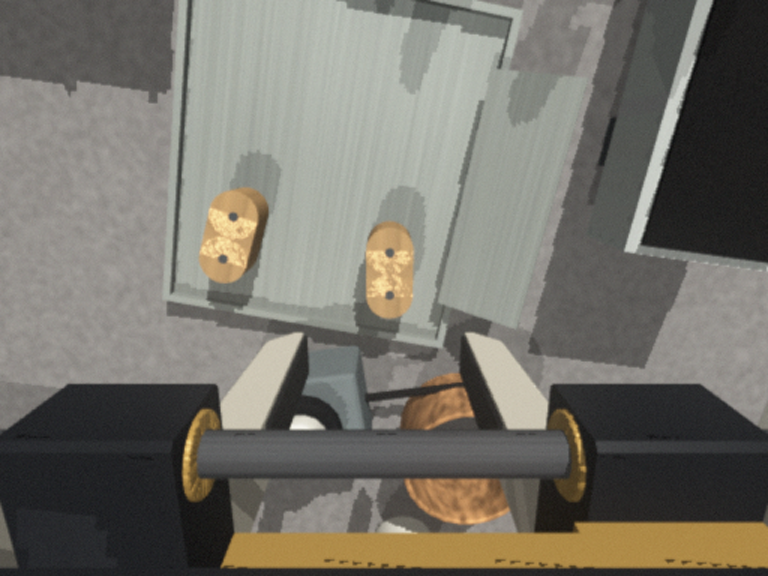

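Call:
{"method": "arm_command", "body": {
  "moves": [3,3,45,0,0,0,3,3,90,0,0,0,3,3,120,0,0,0,3,3,135,0,0,0,3,3,135,0,0,0,3,3,135,0,0,0]
}}

```text
time_s: 27.6
tcp_pos: [0.6938, -0.0971, 0.0182]
tcp_rot: [179.7, -0.0, 98.0]
force: [0.2, 0.4, 0.9]
width: 0.0597
```

Call:
{"method": "arm_command", "body": {
  "moves": [0,0,0,0,0,0,0,0,0,0,0,0,0,0,0,0,0,0,0,0,0,0,0,0,0,0,0,0,0,0,0,0,0,0,0,0,0,0,-50,0,0,0,0,0,-100,0,0,0,0,0,-150,0,0,0,0,0,-150,0,0,0,0,0,-150,0,0,0],
  "grip": -0.6
}}

```text
time_s: 28.7
tcp_pos: [0.6932, -0.0964, 0.1681]
tcp_rot: [179.7, -0.1, 98.0]
force: [-0.3, -0.0, -1.3]
width: 0.0299
```

Run:
```python
from h import *
delta((.45,-.405,.155),(180,0,90))
```

```text
shift [-271.6 -284.    11.3] turn [ 0.28 -0.09  8.03] rows>= 8.0
```

Call:
{"method": "arm_command", "body": {
  "moves": [-272,-284,11,0,0,8,-272,-284,11,0,0,8,-272,-284,11,0,0,8,-272,-284,11,0,0,8,-272,-284,11,0,0,8,-272,-284,11,0,0,8,-272,-284,11,0,0,8,-272,-284,11,0,0,8,-272,-284,11,0,0,8,-272,-284,11,0,0,8,-272,-284,11,0,0,8]
}}

```text
time_s: 29.8
tcp_pos: [0.4502, -0.403, 0.1529]
tcp_rot: [180.0, -0.3, 90.2]
force: [-0.0, -0.3, -0.5]
width: 0.0297
```

Run:
```python
from h import *
d=snap('wrist','w16');print(d['st']['width'])
delta((.45,-.408,.024),(180,0,90))
```

```text
0.029748144920142616
shift [ -5.8  -0.8 129.2] turn [ 0.07 -0.29  0.23] rows>= 3.0
```

View pics/w16.png

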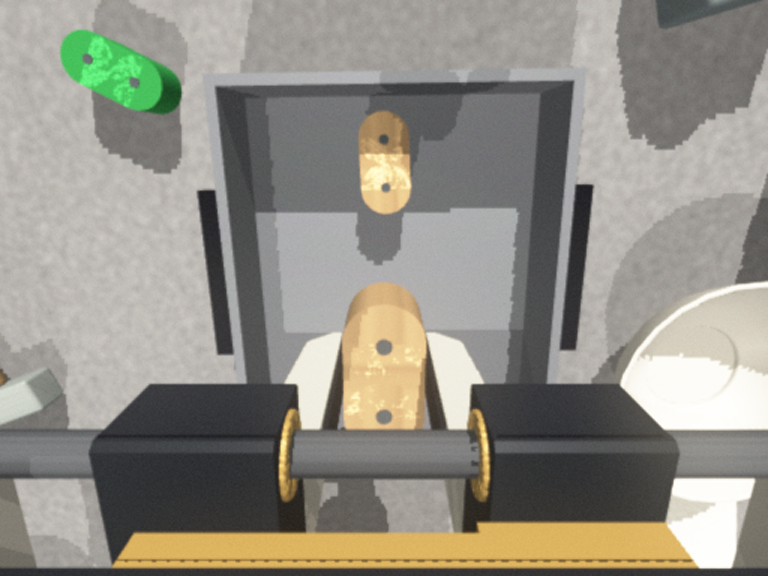

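Call:
{"method": "arm_command", "body": {
  "moves": [-6,0,45,0,0,0,-6,0,85,0,0,0,-6,0,115,0,0,0,-6,0,130,0,0,0,-6,0,130,0,0,0,-6,0,130,0,0,0]
}}

```text
time_s: 30.45
tcp_pos: [0.4509, -0.411, 0.0253]
tcp_rot: [179.8, -0.1, 90.1]
force: [1.2, 0.1, -0.9]
width: 0.0298
```

Call:
{"method": "arm_command", "body": {
  "moves": [0,0,0,0,0,0,0,0,0,0,0,0,0,0,0,0,0,0,0,0,0,0,0,0,0,0,-30,0,0,0,0,0,-80,0,0,0,0,0,-130,0,0,0,0,0,-130,0,0,0,0,0,-130,0,0,0],
  "grip": 0.1
}}

```text
time_s: 31.35
tcp_pos: [0.4498, -0.4117, 0.1559]
tcp_rot: [179.8, -0.0, 90.0]
force: [0.4, 0.6, 0.1]
width: 0.0511
```

Run:
```python
from h import *
t=snap('top','t17');parts(t)
delta((.587,-.090,.15),(180,0,80))
```

```text
px [397. 364.] pos [ 0.1104 -0.3676  0.028 ] long-axis yaw 111.3 L,W 0.198 0.028
px [102. 250.] pos [0.4109 0.4007 0.028 ] long-axis yaw 89.1 L,W 0.037 0.034
px [406. 232.] pos [ 0.4493 -0.4153  0.028 ] long-axis yaw 89.2 L,W 0.069 0.03
px [377. 232.] pos [ 0.4484 -0.3344  0.028 ] long-axis yaw 94.3 L,W 0.062 0.031
px [102. 230.] pos [0.465  0.4031 0.028 ] long-axis yaw 2.4 L,W 0.037 0.037
px [102. 211.] pos [0.5159 0.4053 0.028 ] long-axis yaw 89.3 L,W 0.037 0.032
px [286. 184.] pos [ 0.584  -0.0917  0.033 ] long-axis yaw 81.1 L,W 0.059 0.034
shift [320.7 138.2   5.4] turn [ 0.07 -0.18 10.04] rows>= 7.0
```

View pics/t17.png

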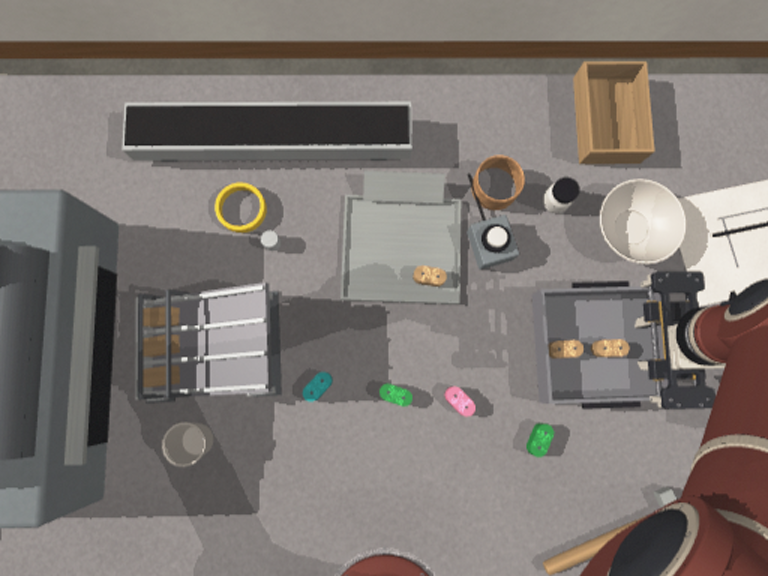

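Two pulls are in the tote at (566,348) and (610,348). The last one is in the tray at (430,275).

Call:
{"method": "arm_command", "body": {
  "moves": [321,138,5,0,0,9.5,321,138,5,0,0,9.5,321,138,5,0,0,9.5,321,138,5,0,0,9.5,321,138,5,0,0,9.5,321,138,5,0,0,9.5,321,138,5,0,0,9.5,321,138,5,0,0,9.5,321,138,5,0,0,9.5,321,138,5,0,0,9.5],
  "grip": 0.2
}}

```text
time_s: 32.4
tcp_pos: [0.5857, -0.0918, 0.149]
tcp_rot: [-179.9, -0.1, 80.4]
force: [-0.8, -0.2, 0.0]
width: 0.056
```

Run:
```python
from h import *
d=snap('wrist','w18'); print(d['st']['tcp_pos']); wparts(d,.033)
delta((.587,-.090,.015),(180,0,80))
```

```text
[ 0.58574324 -0.09176715  0.14900881]
(388, 270) [64. 31.] 90.0 [[ 0.5885 -0.0883  0.033 ]]
shift [  2.4   0.8 134.4] turn [-0.05 -0.06  0.34] rows>= 3.0
```

View pics/w18.png

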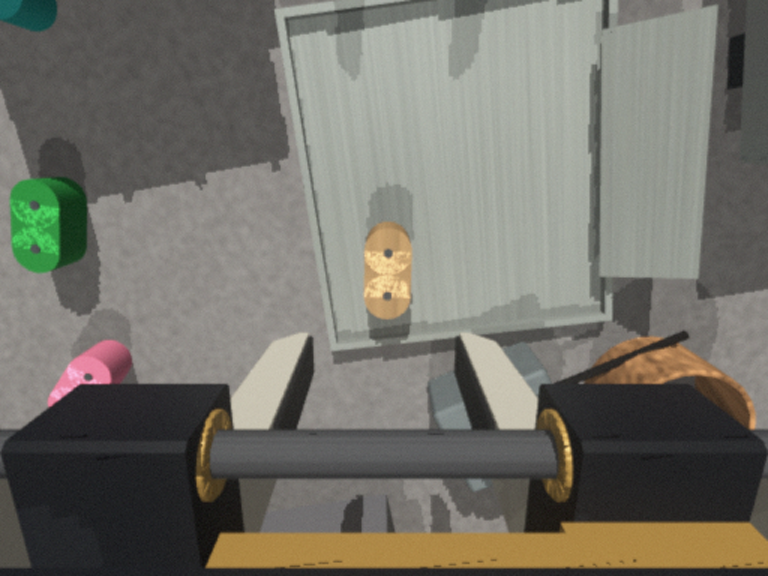

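Call:
{"method": "arm_command", "body": {
  "moves": [2,3,45,0,0,0,2,3,90,0,0,0,2,3,120,0,0,0,2,3,133,0,0,0,2,3,133,0,0,0,2,3,133,0,0,0]
}}

```text
time_s: 33.05
tcp_pos: [0.5916, -0.0897, 0.0186]
tcp_rot: [179.8, -0.1, 80.4]
force: [-0.0, 0.6, 1.3]
width: 0.056
```

Call:
{"method": "arm_command", "body": {
  "moves": [0,0,0,0,0,0,0,0,0,0,0,0,0,0,0,0,0,0,0,0,0,0,0,0,0,0,0,0,0,0,0,0,0,0,0,0,0,0,-50,0,0,0,0,0,-100,0,0,0,0,0,-150,0,0,0,0,0,-150,0,0,0,0,0,-150,0,0,0],
  "grip": -0.6
}}

```text
time_s: 34.15
tcp_pos: [0.5909, -0.0887, 0.1683]
tcp_rot: [179.8, -0.2, 80.5]
force: [-0.4, 0.3, -0.6]
width: 0.0299
```

Run:
```python
from h import *
delta((.40,-.39,.155),(180,0,90))
```

```text
shift [-328.6 -138.8   11.9] turn [ 0.23 -0.14 -9.46] rows>= 8.0
```

Call:
{"method": "arm_command", "body": {
  "moves": [-329,-136,12,0,0,-9.5,-329,-136,12,0,0,-9.5,-329,-136,12,0,0,-9.5,-329,-136,12,0,0,-9.5,-329,-136,12,0,0,-9.5,-329,-136,12,0,0,-9.5,-329,-136,12,0,0,-9.5,-329,-136,12,0,0,-9.5,-329,-136,12,0,0,-9.5,-329,-136,12,0,0,-9.5]
}}

```text
time_s: 35.15
tcp_pos: [0.4028, -0.3886, 0.1528]
tcp_rot: [180.0, -0.3, 90.1]
force: [0.3, 0.9, -0.2]
width: 0.0298
```

Run:
```python
from h import *
d=snap('wrist','w19');print(d['st']['width'])
delta((.403,-.39,.036),(180,0,90))
```

```text
0.029824298429669903
shift [ -2.4  -0.5 117.1] turn [ 0.06 -0.31  0.23] rows>= 3.0
```

View pics/w19.png

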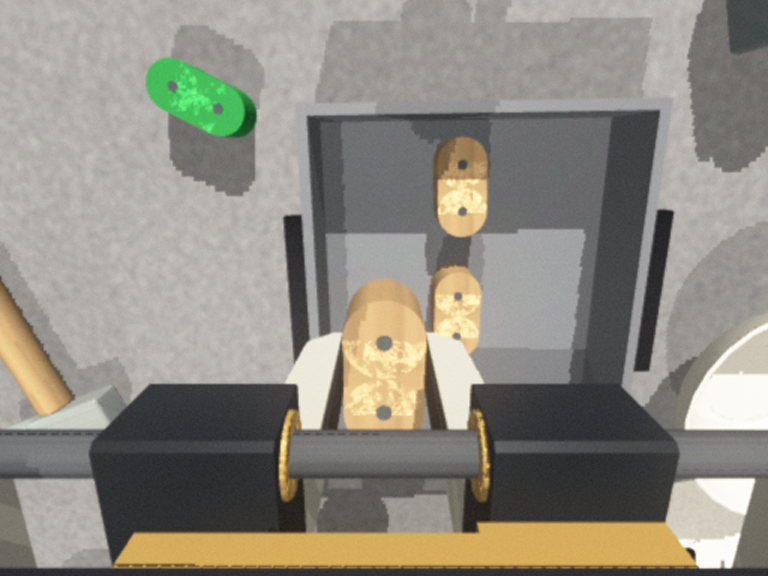

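Call:
{"method": "arm_command", "body": {
  "moves": [-2,1,40,0,0,0,-2,1,75,0,0,0,-2,1,100,0,0,0,-2,1,115,0,0,0,-2,1,115,0,0,0,-2,1,115,0,0,0]
}}

```text
time_s: 35.8
tcp_pos: [0.4047, -0.3913, 0.0394]
tcp_rot: [179.9, -0.2, 90.2]
force: [-0.1, -0.0, 0.2]
width: 0.03
```

Call:
{"method": "arm_command", "body": {
  "moves": [0,0,0,0,0,0,0,0,0,0,0,0,0,0,0,0,0,0,0,0,0,0,0,0,0,0,-30,0,0,0,0,0,-80,0,0,0,0,0,-130,0,0,0,0,0,-180,0,0,0,0,0,-180,0,0,0],
  "grip": -0.1
}}

```text
time_s: 36.7
tcp_pos: [0.4059, -0.3968, 0.2271]
tcp_rot: [179.2, 0.5, 90.0]
force: [-0.2, 0.3, 0.3]
width: 0.0417
```

Run:
```python
from h import *
t=snap('top','t20');parts(t);snap('wrist','w20');s=snap('scene')
# button: white disc centre in both views -> triangulate
cent=[]
for d,box in ((t,(315,345,145,170)),(s,(170,200,155,180))):
    x0,x1,y0,y1=box; h=cv2.cvtColor(d['color'],cv2.COLOR_RGB2HSV)[y0:y1,x0:x1]
    m=cv2.inRange(h,(0,0,185),(180,60,255)); n,l,stt,c=cv2.connectedComponentsWithStats(m)
    i=1+np.argmax(stt[1:,4]); print(stt[i],c[i]+[x0,y0]); cent.append(c[i]+[x0,y0])
P=[np.array(d['mtx'])@np.c_[d['R'],d['t']] for d in (t,s)]
X=cv2.triangulatePoints(P[0],P[1],cent[0].reshape(2,1),cent[1].reshape(2,1)); print((X[:3]/X[3]).ravel())
cv2.imwrite('pics/s20.png',cv2.resize(s['color'][90:290,100:400,::-1],None,fx=2.6,fy=2.6,interpolation=cv2.INTER_CUBIC))
```

```text
px [102. 250.] pos [0.4108 0.3994 0.028 ] long-axis yaw 89.1 L,W 0.039 0.034
px [400. 248.] pos [ 0.4039 -0.3956  0.028 ] long-axis yaw 89.1 L,W 0.068 0.029
px [406. 232.] pos [ 0.4493 -0.4153  0.028 ] long-axis yaw 89.2 L,W 0.069 0.03
px [377. 232.] pos [ 0.4484 -0.3344  0.028 ] long-axis yaw 94.3 L,W 0.062 0.031
px [102. 231.] pos [0.4635 0.4025 0.028 ] long-axis yaw 98.9 L,W 0.042 0.035
px [102. 211.] pos [0.5159 0.4053 0.028 ] long-axis yaw 89.3 L,W 0.037 0.032
[ 10   6  13  13 132] [331.04545455 157.28787879]
[  9   8  12  11 109] [184.53211009 167.69724771]
[ 0.64850357 -0.21029139  0.0667445 ]
```

View pics/w20.png

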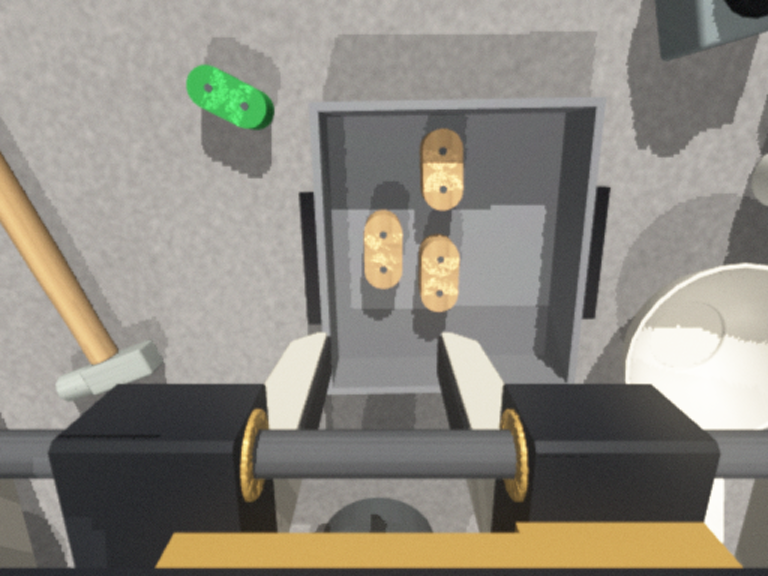

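View pics/t20.png

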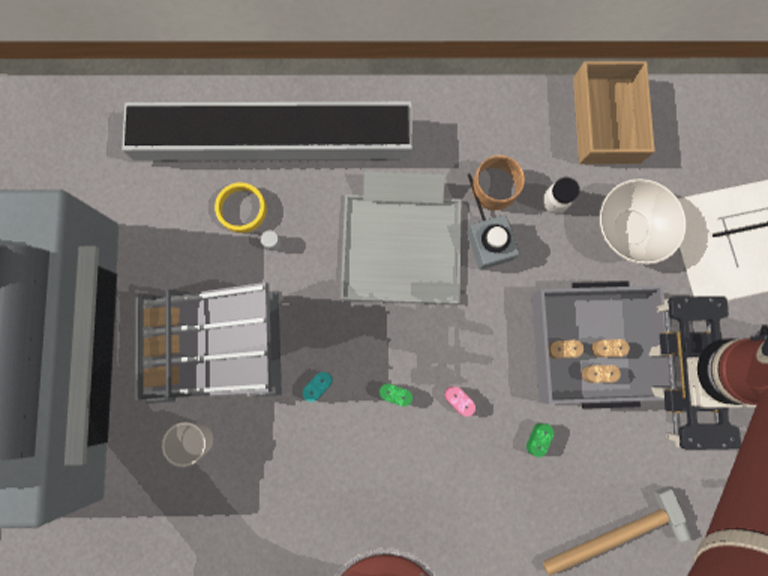

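View pics/s20.png

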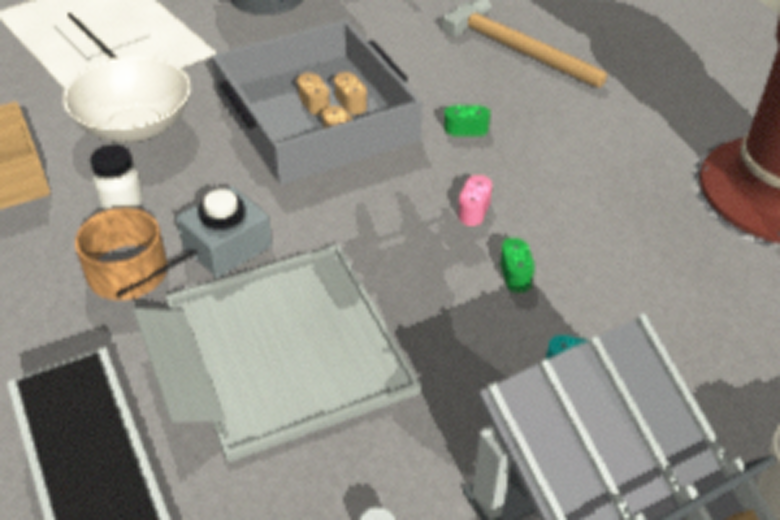

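Run:
```python
from h import *
t=snap('top');s=snap('scene')
for x in (-.052,0,.052):
    print(x,'top: exp blank top uphill/downhill end px*6 crop', ((proj(t,[bed(x,-.06,.028),bed(x,-.0,.028)])-[80,175])*6).round(0).tolist())
    print('   scene *4 crop', ((proj(s,[bed(x,-.06,.028),bed(x,-.0,.028)])-[290,240])*5).round(0).tolist())
cv2.imwrite('pics/bed_end.png',cv2.resize(t['color'][175:275,80:200,::-1],None,fx=6,fy=6,interpolation=cv2.INTER_CUBIC))
cv2.imwrite('pics/bed_end_s.png',cv2.resize(s['color'][240:360,290:440,::-1],None,fx=5,fy=5,interpolation=cv2.INTER_CUBIC))
print(ray(t,(331.05,157.3),.067),ray(t,(331.05,157.3),.08))
delta((.647,-.209,.13),(180,0,90))
```

```text
-0.052 top: exp blank top uphill/downhill end px*6 crop [[193.0, 450.0], [85.0, 458.0]]
   scene *4 crop [[472.0, 234.0], [550.0, 372.0]]
0 top: exp blank top uphill/downhill end px*6 crop [[193.0, 324.0], [85.0, 335.0]]
   scene *4 crop [[376.0, 291.0], [455.0, 433.0]]
0.052 top: exp blank top uphill/downhill end px*6 crop [[193.0, 200.0], [86.0, 214.0]]
   scene *4 crop [[276.0, 350.0], [354.0, 497.0]]
[[ 0.64794895 -0.20998165  0.067     ]] [[ 0.64467153 -0.20707924  0.08      ]]
shift [182.4 244.9  88.3] turn [-0.05 -0.29  0.03] rows>= 7.0
```

View pics/bed_end.png

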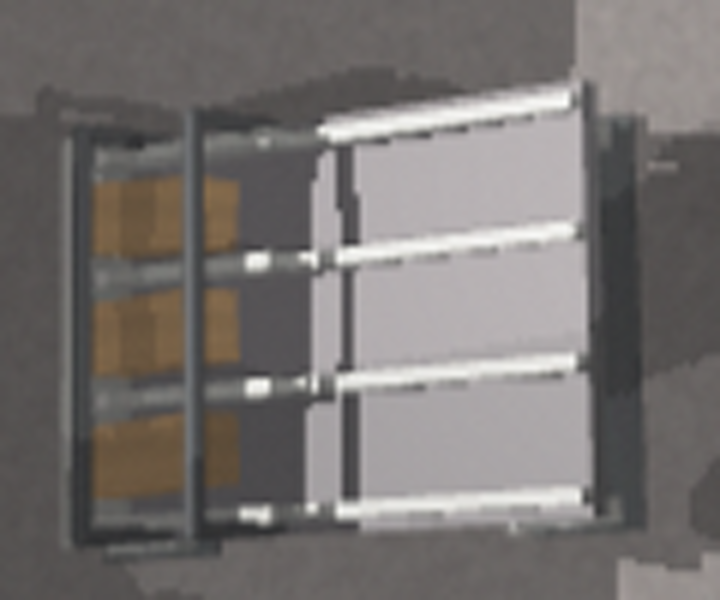

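View pics/bed_end_s.png

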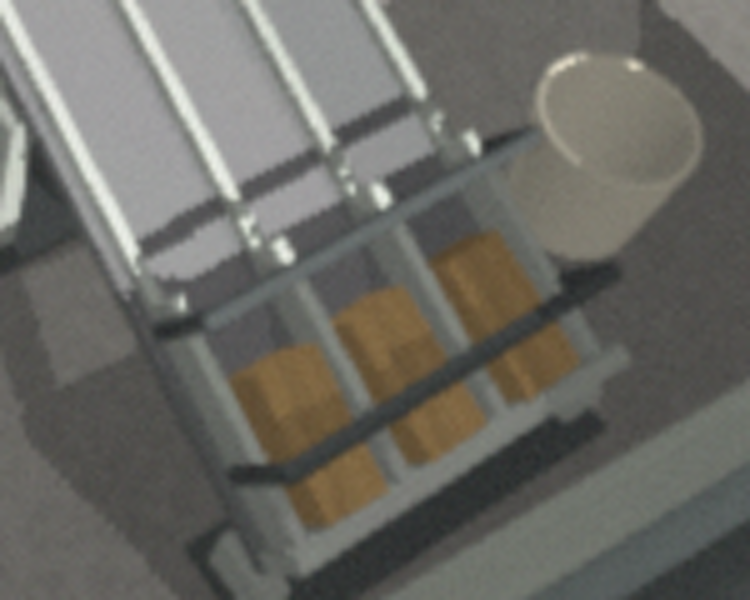

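Call:
{"method": "arm_command", "body": {
  "moves": [182,245,88,0,0,0,182,245,88,0,0,0,182,245,88,0,0,0,182,245,88,0,0,0,182,245,88,0,0,0,182,245,88,0,0,0,182,245,88,0,0,0,182,245,88,0,0,0,182,245,88,0,0,0,182,245,88,0,0,0],
  "grip": -1
}}

```text
time_s: 37.95
tcp_pos: [0.6461, -0.2142, 0.1327]
tcp_rot: [180.0, 0.0, 89.8]
force: [0.4, -0.1, 0.1]
width: 0.0005
```

Run:
```python
from h import *
t=snap('top');s=snap('scene','s21');d=snap('wrist','w21')
f=lambda c,P,o,k:((proj(c,P)-o)*k).round(0).tolist()
for n,p in (('uphill end bottom',bed(0,-.06,0)),('stop face bottom',bed(0,0,0)),('upper bar',bed(0,-.09,.059)),('lower bar',bed(0,-.03,.059)),('rail24 start',bed(.026,-.1,.024)),('plate top end',bed(0,-.24,0))):
    print(n,f(t,[p],[80,175],6),f(s,[p],[290,240],5))
st=d['st'];print(st['width'],st['tcp_pos'],proj(d,[[.648,-.210,.067]])*1.5)
delta((.648,-.210,.085),(180,0,90))
```

```text
uphill end bottom [[242.0, 326.0]] [[343.0, 298.0]]
stop face bottom [[136.0, 337.0]] [[418.0, 435.0]]
upper bar [[192.0, 316.0]] [[376.0, 211.0]]
lower bar [[80.0, 327.0]] [[457.0, 355.0]]
rail24 start [[274.0, 254.0]] [[272.0, 228.0]]
plate top end [[593.0, 291.0]] [[134.0, -84.0]]
0.000725020693793911 [ 0.64672137 -0.21357807  0.13317316] [[386.35462686 294.42142324]]
shift [ 3.   0.8 48.2] turn [ 0.13 -0.06 -0.16] rows>= 1.0
```

View pics/w21.png

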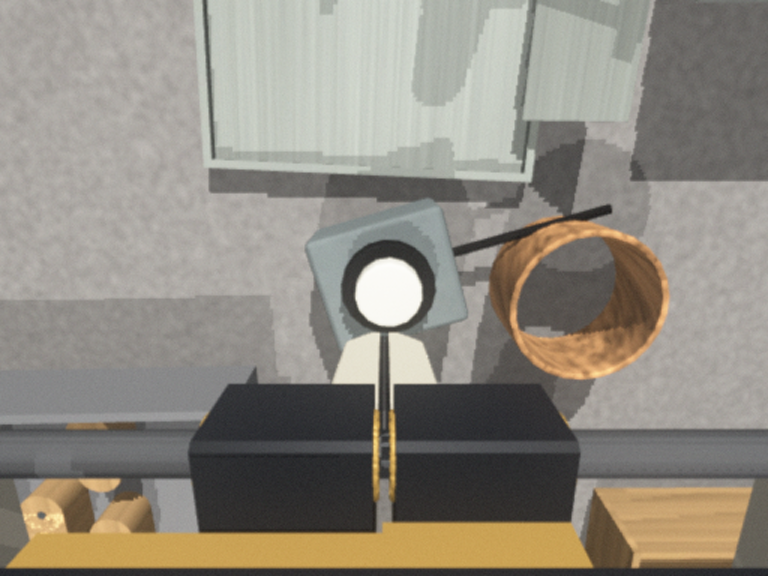

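View pics/s21.png

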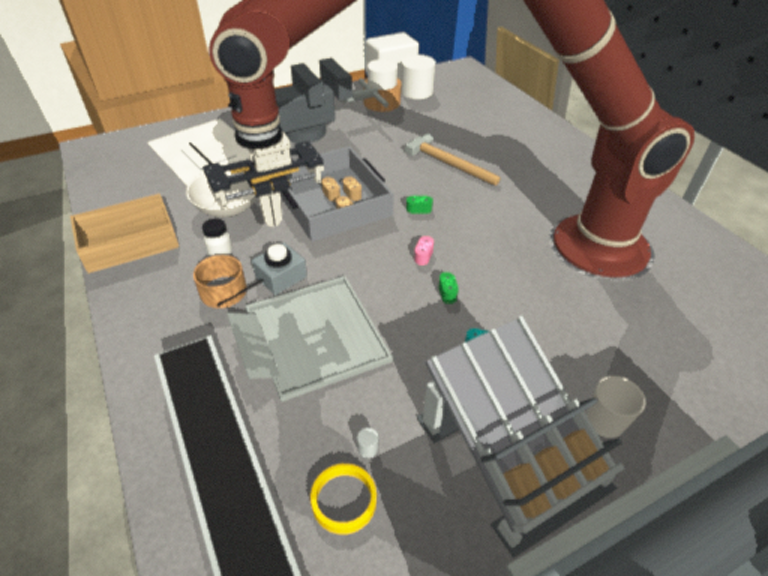

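Call:
{"method": "arm_command", "body": {
  "moves": [4,2,25,0,0,0,4,2,45,0,0,0,4,2,48,0,0,0,4,2,48,0,0,0,4,2,48,0,0,0]
}}

```text
time_s: 38.6
tcp_pos: [0.6508, -0.2076, 0.0857]
tcp_rot: [179.8, -0.1, 90.0]
force: [0.1, 0.7, -0.4]
width: 0.0005
```

Call:
{"method": "arm_command", "body": {
  "moves": [0,0,3,0,0,0,0,0,6,0,0,0,0,0,9,0,0,0,0,0,12,0,0,0,0,0,14,0,0,0,0,0,14,0,0,0,0,0,14,0,0,0]
}}

```text
time_s: 39.3
tcp_pos: [0.6504, -0.2065, 0.0706]
tcp_rot: [179.9, -0.1, 90.0]
force: [-0.5, -0.4, 2.7]
width: 0.0004
```

Call:
{"method": "arm_command", "body": {
  "moves": [0,0,1,0,0,0,0,0,2,0,0,0,0,0,3,0,0,0,0,0,3,0,0,0]
}}

```text
time_s: 39.7
tcp_pos: [0.6504, -0.2065, 0.0674]
tcp_rot: [179.9, -0.1, 90.0]
force: [-1.6, -0.4, 3.8]
width: 0.0005
```

Call:
{"method": "arm_command", "body": {
  "moves": [0,0,1,0,0,0,0,0,2,0,0,0,0,0,3,0,0,0,0,0,3,0,0,0]
}}

```text
time_s: 40.1
tcp_pos: [0.6504, -0.2066, 0.0663]
tcp_rot: [179.9, -0.1, 90.0]
force: [-3.7, 0.4, 11.6]
width: 0.0007
```

Call:
{"method": "arm_command", "body": {
  "moves": [0,0,1,0,0,0,0,0,2,0,0,0,0,0,2,0,0,0,0,0,2,0,0,0]
}}

```text
time_s: 40.5
tcp_pos: [0.6505, -0.2066, 0.0661]
tcp_rot: [179.8, -0.2, 90.0]
force: [-5.5, 2.2, 19.4]
width: 0.0006
```

Run:
```python
from h import *
s=snap('scene')
cv2.imwrite('pics/press.png',cv2.resize(s['color'][120:220,130:260,::-1],None,fx=6,fy=6,interpolation=cv2.INTER_CUBIC))
```

```text
(no output)
```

View pics/press.png

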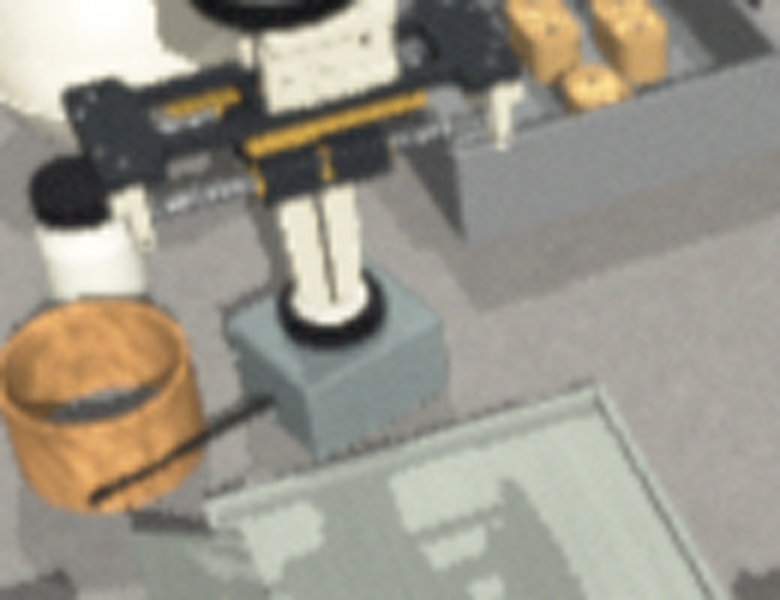

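Call:
{"method": "arm_command", "body": {
  "moves": [0,0,-10,0,0,0,-3,-2,-25,0,0,0,-3,-2,-25,0,0,0,-3,-2,-25,0,0,0,-3,-2,-25,0,0,0]
}}

```text
time_s: 41.05
tcp_pos: [0.6477, -0.2093, 0.0861]
tcp_rot: [180.0, -0.2, 90.0]
force: [-0.5, 0.1, -0.5]
width: 0.0003
```

Run:
```python
from h import *
s=snap('scene');d=snap('wrist','w22'); t=snap('top')
cv2.imwrite('pics/press2.png',np.hstack([cv2.resize(c[:,:,::-1],(390,300),interpolation=cv2.INTER_CUBIC) for c in (s['color'][150:190,160:212],t['color'][135:185,300:365])]))
```

```text
(no output)
```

View pics/press2.png

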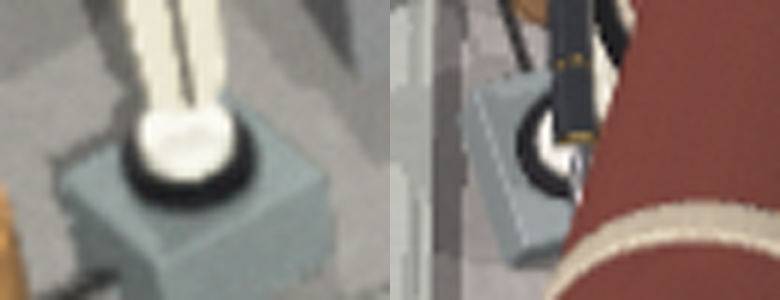

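View pics/w22.png

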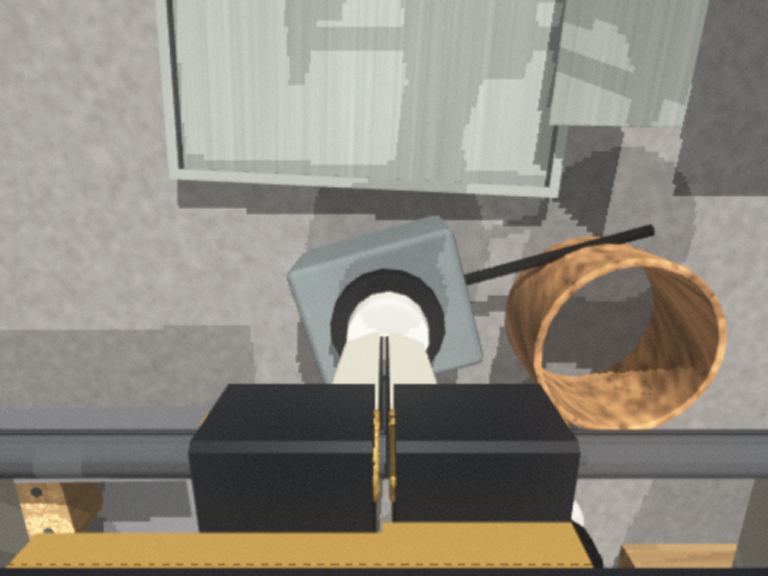

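Call:
{"method": "arm_command", "body": {
  "moves": [0,1,5,0,0,0,0,1,9,0,0,0,0,1,11,0,0,0,0,1,11,0,0,0,0,1,11,0,0,0]
}}

```text
time_s: 41.7
tcp_pos: [0.6493, -0.2096, 0.0761]
tcp_rot: [179.9, -0.1, 90.0]
force: [-0.7, -0.6, -0.5]
width: 0.0003
```

Call:
{"method": "arm_command", "body": {
  "moves": [0,0,1,0,0,0,0,0,2,0,0,0,0,0,2,0,0,0,0,0,2,0,0,0]
}}

```text
time_s: 42.1
tcp_pos: [0.6493, -0.2095, 0.0743]
tcp_rot: [179.9, -0.1, 90.0]
force: [-0.6, 0.3, -0.4]
width: 0.0007
```

Call:
{"method": "arm_command", "body": {
  "moves": [0,0,1,0,0,0,0,0,2,0,0,0,0,0,3,0,0,0,0,0,3,0,0,0]
}}

```text
time_s: 42.5
tcp_pos: [0.6494, -0.2096, 0.0715]
tcp_rot: [179.9, -0.1, 90.0]
force: [-0.1, -0.5, 2.2]
width: 0.0005
```

Call:
{"method": "arm_command", "body": {
  "moves": [0,0,1,0,0,0,0,0,2,0,0,0,0,0,3,0,0,0,0,0,4,0,0,0,0,0,5,0,0,0,0,0,6,0,0,0,0,0,6,0,0,0,0,0,6,0,0,0]
}}

```text
time_s: 43.3
tcp_pos: [0.6495, -0.2096, 0.0664]
tcp_rot: [179.9, -0.1, 90.0]
force: [-2.4, 0.9, 8.1]
width: 0.0006
```

Call:
{"method": "arm_command", "body": {
  "moves": [0,0,2,0,0,0,0,0,3,0,0,0,0,0,3,0,0,0,0,0,3,0,0,0,0,0,-10,0,0,0,0,0,-50,0,0,0,0,0,-100,0,0,0,0,0,-130,0,0,0,0,0,-130,0,0,0,0,0,-130,0,0,0]
}}

```text
time_s: 44.3
tcp_pos: [0.6488, -0.2096, 0.1949]
tcp_rot: [179.9, -0.1, 90.0]
force: [0.3, 0.3, -0.1]
width: 0.0003
```

Call:
{"method": "arm_command", "body": {
  "moves": [-100,-150,0,0,0,0,-100,-150,0,0,0,0,-100,-150,0,0,0,0,-100,-150,0,0,0,0,-100,-150,0,0,0,0,-100,-150,0,0,0,0,-100,-150,0,0,0,0]
}}

```text
time_s: 45.0
tcp_pos: [0.5002, -0.3079, 0.1933]
tcp_rot: [180.0, -0.3, 90.2]
force: [0.6, -0.1, 0.6]
width: 0.0004
```

Run:
```python
from h import *
t=snap('top','t23');parts(t);s=snap('scene','s23')
```

```text
px [400. 249.] pos [ 0.4026 -0.3955  0.028 ] long-axis yaw 89.1 L,W 0.068 0.027
px [102. 250.] pos [0.4109 0.4007 0.028 ] long-axis yaw 89.1 L,W 0.037 0.034
px [377. 232.] pos [ 0.4484 -0.3344  0.028 ] long-axis yaw 94.3 L,W 0.062 0.031
px [102. 230.] pos [0.465  0.4031 0.028 ] long-axis yaw 2.4 L,W 0.037 0.037
px [102. 211.] pos [0.5159 0.4053 0.028 ] long-axis yaw 89.3 L,W 0.037 0.032
```

View pics/t23.png

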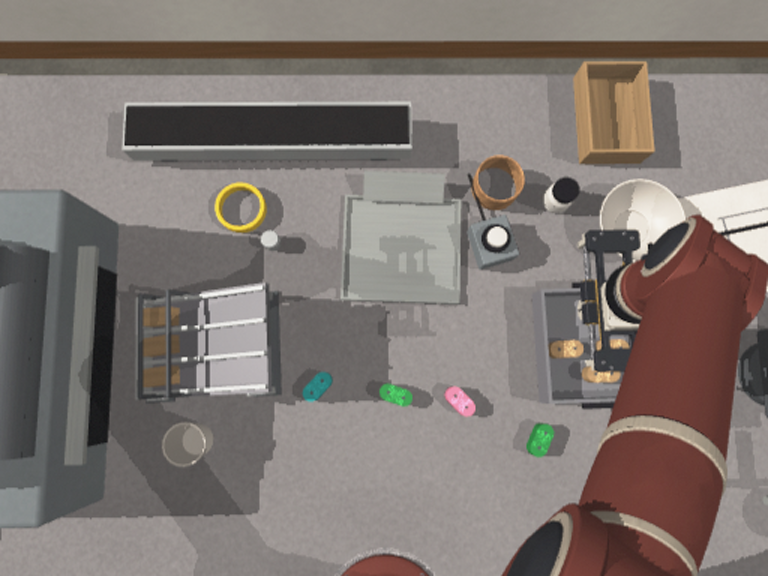

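View pics/s23.png

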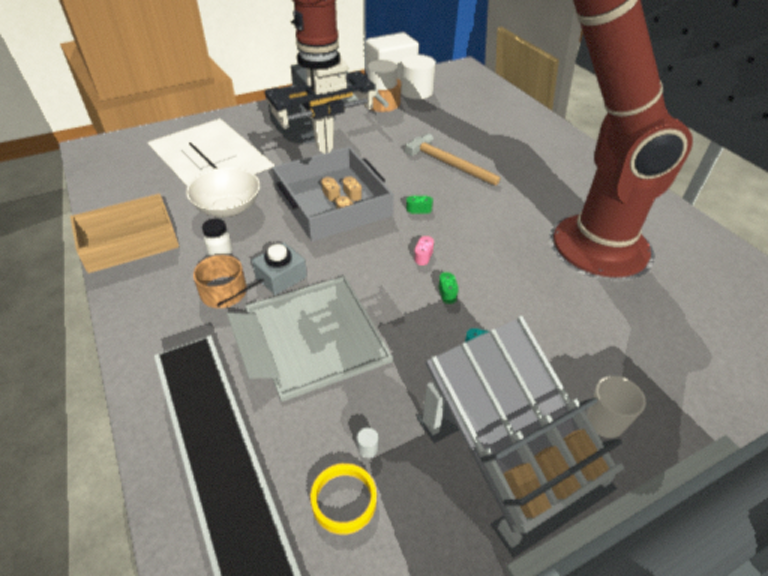

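The final pictures show three pulls in the tote near scene (340,190), three blanks at the stop near (555,470), an empty tray, the button up, and the bystanders unmoved. I'm handing in.

Run:
```python
from plant import robot
print(robot.close_job())
```

```text
the job is handed in; nothing more can be done
None
```

The job is done and handed in at about 45 s on the robot's clock. It gave no verdict.

- **Blanks:** All three square-ended blanks went onto the upper shelf, one per lane, and slid down to the stop. Their uphill ends were within about 2 mm of where they should be, judged from the top view.
- **Pulls:** All three round-ended pulls are flat in the tote, below the rim. There were only three in this run.
- **Start button:** I pressed it after all the loading was done, about 7 mm down to a hard stop, with a wrist force of 19 N on the first press. I pressed it a second time because the first was about 3 mm off centre. It is up again.
- **Other things:** The look-alikes and bystanders look unmoved in the last pictures, and the arm is clear of everything.

**Checks that disagreed:**
- The wrist camera and the top camera differed by 2–5 mm, within the tolerance of the grips and lanes.
- Two cameras put the button top at 67 mm, but contact came at about 73 mm.
- In the last top view the arm hid one pull in the tote, but the last scene view showed all three.

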